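# Turn a filter slide over and show its label across a shop counter

## Robot

A 7-joint arm with a two-finger parallel gripper is mounted at the origin on the work surface. World frame = base frame: x ahead of the robot, y to its left, z up, the work surface at z = 0. Lengths are in m, angles in rad, forces in N, time in s.
With the tool pointing down it reaches from about 0.4 to 0.875 m from the base axis. Payload 4.4 kg.
Tool frame: the origin (TCP) lies between the finger pads; the fingertips stand 22 mm ahead of it and the grasp point (between the pads) lies 3 mm ahead of it; z points along the fingers, y is the line along which they close (so a half turn about z gives the same grasp; the last joint's range is limited). The gripper opens to 85 mm and grips with 20 to 120 N. Pads are 22 mm wide; open, the fingers measure 114 mm over their backs; the gripper's body (76 mm by 85 mm) begins 54 mm behind the grasp point. The pads swing forward as they close: fully open they stand 13 mm farther back than shut.
Start: joints at [1.145, 0.628, 0.038, 1.517, -0.027, 0.996, -0.02], TCP at [0.229, -0.608, 0.253] pointing down, gripper open.
Joint ranges: [-3.06, 3.06], [-0.37, 2.12], [-1.25, 1.32], [0.18, 2.47], [-1.1, 4.24], [0.23, 1.98], [-2.94, 2.94]. Speed limits (rad/s): [2.57, 2.57, 3.14, 3.14, 3.14, 3.14, 3.14].

## Interface

Orientations are given as [roll, pitch, yaw] about the fixed x, y, z axes, in that order (R = Rz(yaw) Ry(pitch) Rx(roll)).
In Python, from plant import robot, vision, job gives the robot as it stands.
- The arm moves only by the tool servo_tool, never from a script. Its argument "moves" is a list of rows, each an object of numbers: "x", "y", "z": the shift along the world's x, y, z in mm; "roll": the turn about the world's z in rad. In form: [{"x": .., "y": .., "z": .., "roll": ..}, ...]. A call has 1 to 12 rows; each row is the pose to reach, as a shift and turn from the pose commanded when the call began; what a row does not reach only later rows make up. A row lasts 1/8 s, in which the tool goes at most 62.5 mm and 10.7 degrees, less where a joint would pass 70% of its speed; a pose out of reach is approached as far as the arm can. A call with a gripper value outside its range is refused whole. "hand" is the gripper command: -1 is fully open, 1 is shut, values between are in proportion, set as the call begins (left out, the last holds). The fingers move at their own pace and stop on an object; the grip force is fixed at half the most. Time passes only in rows, so rows that repeat a pose let the fingers close. It gives the time, the measured TCP pose, the force, the opening and the grip force at its end, in the units of the state.
- robot.observe(): the state, without advancing time (a new reading comes with each control period).
- vision.grab_frame(name): name is "scene" or "top" or "wrist"; returns the picture (384x512x3 uint8, red, green, blue); there is no depth.
- vision.camera_params(name): a dict with "K" (3x3 intrinsics, pixels), "camera_from_world" (4x4, takes a point from world to camera coordinates); the wrist camera has in their place "T_tool_cam" (4x4, takes a point from camera to tool coordinates, whose origin is the TCP and whose axes are the flange's). Camera axes: x right, y up, looking along -z (the intrinsics and any distortion apply to the point x, -y, -z); pixel columns grow to the right and rows downward; lengths in m; the calibration is good to about 2 mm. The wrist camera is an equidistant fisheye: a pixel r from the principal point sees the ray r / f radians off the axis. A picture is of the moment at which its call begins: read the wrist's pose just before it. camera_params takes no time and is no camera call.
- job.sign_off(): hands the job in; it is judged then, once.
The state is a dict: "time_s": time; "qpos": joint angles; "dq": joint speeds; "joint_efforts": joint torques, N m; "tcp_pos": TCP position; "tool_rot": TCP orientation; "contact_force": force on the tool from outside, world axes, zero at the start; "ft_torque": the same for the moment, N m; "opening": opening from 0.0 (shut) to 1.0 (fully open); "grasp_force": force on a finger pad.
Only numpy, scipy, OpenCV 4.12 (cv2) and the standard library are available. Lean on these libraries where they do the work, as an engineer would, in place of code of your own. Each camera call takes 0.05 s, during which the arm holds its last target. There are 200 camera calls.

## Task

The black filter slide lies label down on the counter; a small notch in one corner marks its frosted, labelled end. Lay it on the narrow sloped rest with the frosted end at the bottom and let go, then take it by the plain upper end and turn it over. Finish while still holding it by the plain end, still, about 15 cm above the middle of the round pad, label face up and tilted about half way between upright and level, the labelled end over the pad and pointing away from the robot; leave everything else where it stands.

Things in the scene. Friction and masses are not known exactly. Their poses are not given: they have to be found in the camera images.
- slide: Rigid black framed filter slide, 110 mm long, 50 mm wide, 8 mm thick, 80 g (may vary by a third). Origin: centre of its label face. x runs along its length to the frosted end, y across its width, z from the label face to the plain back face (z up at the start: it lies label down). One corner, at the frosted end on the +y side, has a 12 x 12 mm square notch; the back is otherwise the same at both ends.
- slide_label (a point): Point on the slide's label face on its centre line, 12 mm from the frosted end (slide x = +43 mm).
- slide_plain (a point): Point on the slide's label face on its centre line, 12 mm from the plain end (slide x = -43 mm).
- stand: Fixed slide rest: dark steel foot 110 x 80 x 12 mm with a thin post carrying a bare aluminium rail, 30 mm wide, 70 mm long, 10 mm thick, sloping at 45 degrees. Origin: centre of the foot's underside; z up, x horizontally downhill. A slide lies along the rail, 10 mm over each side; it may stay where set or slip down to the lip.
- stand_low (a point): Low end of the rail's upper face, on its centre line (stand x = +30, z = 55 mm). A lip here, 30 mm wide, stands 8 mm proud of the face and stops the slide's lower end.
- stand_high (a point): High end of the rail's upper face, on its centre line (stand x = -19.5, z = 104.5 mm). 40 mm of a slide that rests against the lip stick out beyond it, free above and below.
- pad: Fixed round grey presenting pad, flat on the counter, 120 mm across, 6 mm thick. Origin: centre of its underside; x points straight away from the robot.
- lens: Bystander, loose: camera lens, black, 72 mm across, 70 mm tall. Origin: middle of its underside.
- ring_box: Bystander, loose: blue cloth ring box, 55 mm square, 40 mm tall. Origin: middle of its underside.
- loupe: Bystander, loose: small round loupe, 32 mm across, 32 mm tall. Origin: middle of its underside.
- driver: Bystander, loose: screwdriver lying on the counter, 160 mm long. Origin: middle of its underside.
- bell: Bystander, loose: domed steel service bell, 84 mm across, 52 mm tall. Origin: middle of its underside.
- calculator: Bystander, loose: grey pocket calculator, 150 x 75 x 20 mm. Origin: middle of its underside.
- watch: Bystander, loose: steel wristwatch, closed band of 60 mm diameter on its side, 30 mm tall. Origin: middle of its underside.
Things that resemble listed ones, but are neither listed nor needed, are in the scene too. There is more than one size of the pad; the one meant has the size given above. Of the things that look like the slide, take the one that is farthest to the robot's left at the start.

How it is judged:
On the way:
1. the slide lies released and still on the sloped rest, back face up, frosted end at the bottom (contact force between slide and stand above 0.1 N and contact force between slide and the fingers below 0.05 N and angle between slide's own z axis and vertical between 0.6 and 0.97 rad and x of slide_label in the frame of stand above 0 m and x of slide_plain in the frame of stand below -0.015 m and linear speed of slide below 0.02 m/s), for 0.2 s.
At the end, for the whole second after the job is handed in: The gripper holds the slide by its plain half, still, touching nothing else; label face within 60 degrees of straight up; labelled end 9 to 25 cm above the counter, within 4 cm of the pad's middle from above, pointing away from the robot (over 57 degrees from crosswise) (contact force between slide and the fingers above 1 N and x of the grasp point in the frame of slide below -0.01 m and angle between slide's own z axis and vertical above 2.09 rad and height (world z) of slide_label between 0.09 and 0.25 m and horizontal distance between slide_label and pad below 0.04 m and x of slide_plain in the frame of pad below -0.02 m and angle between the x axis of slide and the y axis of pad, either way round above 1 rad and contact force between slide and stand below 0.05 N and contact force between slide and pad below 0.05 N and linear speed of slide below 0.03 m/s); the arm keeps its last pose, push and grip.
It fails at once if a bystander is pushed more than 3 cm (distance of any of lens, ring_box, loupe, driver, bell, calculator, watch from where it was at the start of the episode above 0.03 m).
It also fails if it takes over 67 s, if anything falls off the work surface, if the arm or the gripper's body presses on something with over 40 N, if the wrist force passes 120 N, or if a joint passes its speed limit or range.

## Working session

There is one attempt and no reset: what is moved stays moved. The work goes in short steps, Python scripts to look and compute and a tool call to move; the robot and the scene stay as the last step left them, time stands still between calls to the robot, and variables do not carry over. Pictures are saved under pics/ and viewed, at most 10 in all, crops included, and the job is handed in when it is done.

Besides the shell and the picture viewer there is one more tool, called after "Emit:" as name([rows], argument=value, ...), one row to a line, values as JSON. servo_tool: Moves the arm, as the interface text tells. Its arguments: {"type":"object","properties":{"moves":{"type":"array"},"hand":{"type":"number"}},"required":["moves"]}

```bash
mkdir -p pics && ls
cat > h.py <<'E'
import numpy as np,cv2
from scipy.spatial.transform import Rotation as R
from plant import robot,vision,job
def save(n,f,up=1.5):
    im=vision.grab_frame(n); cv2.imwrite('pics/'+f+'.png',cv2.cvtColor(im,cv2.COLOR_RGB2BGR) if up==1 else cv2.resize(cv2.cvtColor(im,cv2.COLOR_RGB2BGR),None,fx=up,fy=up,interpolation=cv2.INTER_CUBIC)); return im
def ray(n,u,v):
    p=vision.camera_params(n);K=np.array(p['K']);T=np.linalg.inv(np.array(p['camera_from_world']))
    d=np.linalg.inv(K)@[u,v,1]; d=T[:3,:3]@[d[0],-d[1],-d[2]]
    return T[:3,3],d
def onz(n,u,v,z):
    o,d=ray(n,u,v); return o+d*(z-o[2])/d[2]
def proj(n,P):
    p=vision.camera_params(n);K=np.array(p['K']);c=(np.array(p['camera_from_world'])@np.r_[P,1])[:3]
    q=K@[c[0],-c[1],-c[2]];return q[:2]/q[2]
def tri(*obs):
    A=np.zeros((3,3));b=np.zeros(3);
    rs=[ray(*o) for o in obs]
    for o,d in rs:
        d=d/np.linalg.norm(d);M=np.eye(3)-np.outer(d,d);A+=M;b+=M@o
    x=np.linalg.solve(A,b); return x,[np.linalg.norm(np.cross(x-o,d/np.linalg.norm(d))) for o,d in rs]
E
python3 - <<'E'
from h import *
for n in('top','scene','wrist'):
    save(n,n+'0'); print({k:np.round(v,3).tolist() if not isinstance(v,str) else v for k,v in vision.camera_params(n).items()})
print(robot.observe())
E
```

```text
pics
{'K': [[421.055, 0.0, 266.409], [0.0, 421.055, 189.737], [0.0, 0.0, 1.0]], 'camera_from_world': [[0.002, -1.0, 0.004, -0.022], [0.991, 0.002, 0.13, -0.525], [-0.13, 0.004, 0.991, -1.37], [0.0, 0.0, 0.0, 1.0]]}
{'K': [[368.072, 0.0, 252.334], [0.0, 368.072, 196.782], [0.0, 0.0, 1.0]], 'camera_from_world': [[-0.669, 0.743, 0.011, 0.353], [-0.501, -0.461, 0.732, 0.179], [0.549, 0.485, 0.681, -1.299], [0.0, 0.0, 0.0, 1.0]]}
{'K': [[297.319, 0.0, 251.429], [0.0, 297.319, 195.304], [0.0, 0.0, 1.0]], 'T_tool_cam': [[-0.001, 0.955, 0.297, 0.076], [1.0, 0.0, 0.001, 0.0], [0.0, 0.297, -0.955, -0.121], [0.0, 0.0, 0.0, 1.0]]}
{'time_s': 0.15, 'qpos': array([ 1.14521811,  0.6291591 ,  0.03843957,  1.51812076, -0.02703194,
        0.99631274, -0.01996173]), 'dq': array([-0.00106542, -0.00200424, -0.00058815, -0.00199074, -0.000163  ,
       -0.00037283, -0.00096284]), 'joint_efforts': array([ 1.25259499e-03, -5.63794792e+01,  1.22776799e+00, -1.93647212e+01,
        1.12035713e-02,  7.47697719e-03, -3.10922914e-06]), 'tcp_pos': array([ 0.22873219, -0.60795491,  0.25258927]), 'tool_rot': array([-3.14010962e+00, -2.36698677e-05,  3.59806627e-01]), 'contact_force': array([-0.25987178,  0.12803989,  0.30242879]), 'ft_torque': array([-0.0407312 ,  0.01024808, -0.05042518]), 'grasp_force': 0.0, 'opening': 0.9973602361696408}
```

View pics/top0.png

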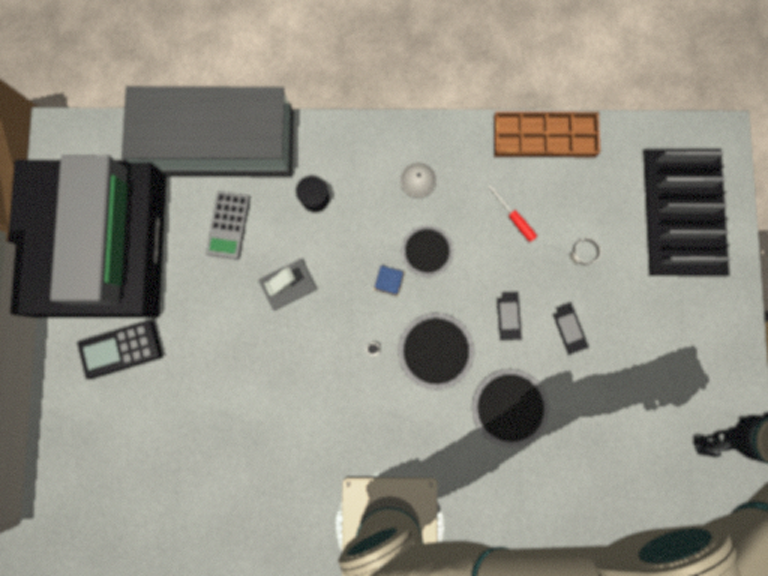

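View pics/scene0.png

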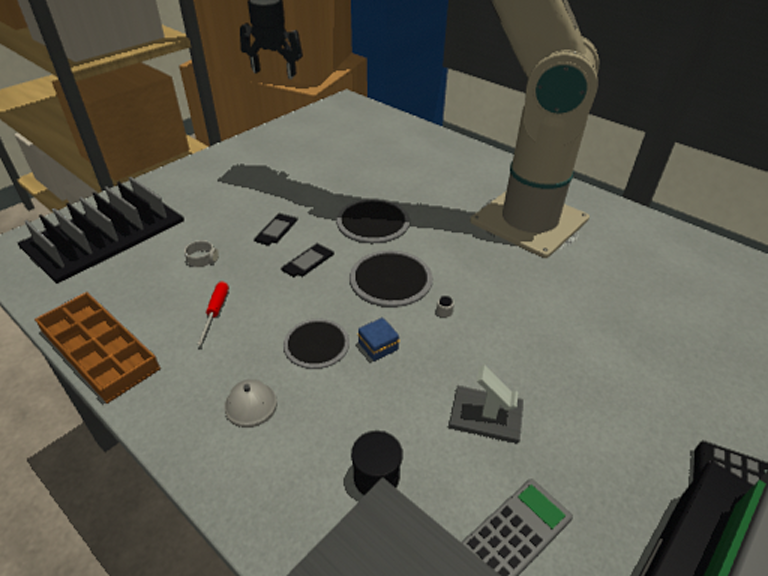

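Run:
```python
from h import *
t=cv2.imread('pics/top0.png');s=cv2.imread('pics/scene0.png')
z=lambda im,x,y,w,h,f:cv2.resize(im[y:y+h,x:x+w],None,fx=f,fy=f,interpolation=cv2.INTER_CUBIC)
c=np.vstack([np.hstack([z(t,480,280,120,80,3.3),z(t,240,245,100,66,4)[:264,:396]]),np.hstack([z(s,240,205,120,80,3.3),z(s,430,360,120,80,3.3)])])
cv2.imwrite('pics/c.png',c);print(c.shape)
for n,(a,b,cc,d) in {'small':((405,250),(452,250),(428,228),(428,273)),'mid':((400,351),(473,351),(436,314),(436,388)),'r':((473,408),(547,408),(510,371),(510,444))}.items():
    P=[onz('top',u/1.5,v/1.5,.006) for u,v in(a,b,cc,d)]
    print(n,np.mean(P,0),np.linalg.norm(P[0]-P[1]),np.linalg.norm(P[2]-P[3]))
```

```text
(528, 792, 3)
small [ 0.60811468 -0.08603349  0.006     ] 0.10747716623793914 0.10450430199787124
mid [ 0.37918371 -0.10296478  0.006     ] 0.16348640382405905 0.1648486405199435
r [ 0.25442942 -0.26555815  0.006     ] 0.16395396333134563 0.15901948610317662
```

View pics/c.png

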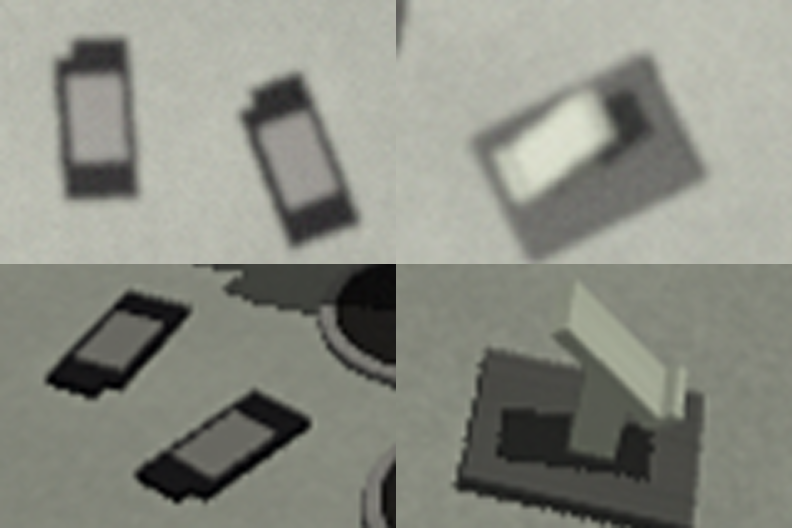

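Run:
```python
from h import *
T=lambda x,y:((x/3.3+480)/1.5,(y/3.3+280)/1.5)
T2=lambda x,y:(((x-396)/4+240)/1.5,(y/4+245)/1.5)
S2=lambda x,y:((((x-396)/3.3)+430)/1.5,((y-264)/3.3+360)/1.5)
S1=lambda x,y:((x/3.3+240)/1.5,((y-264)/3.3+205)/1.5)
C=[onz('top',*T(*c),.008) for c in((127,38),(137,195),(67,198))]
print('slide',np.round(C,3),'ctr',(C[0]+C[2])/2,np.arctan2(*(C[0]-C[1])[1::-1]),[np.linalg.norm(C[0]-C[1]),np.linalg.norm(C[1]-C[2])])
print('slide tri corners',tri(('top',*T(127,38)),('scene',*S1(137,474))),tri(('top',*T(67,198)),('scene',*S1(310,425))))
F=[onz('top',*T2(*c),.012) for c in((471,138),(648,52),(707,178),(537,262))]
print('foot',np.round(F,3),np.mean(F,0)); d=F[0]-F[1]+F[3]-F[2];print('yaw',np.arctan2(d[1],d[0]),np.linalg.norm(d)/2,np.linalg.norm(F[0]-F[3]))
for a,b in(((590,90),(576,284)),((615,140),(557,332)),((602,115),(566,308))): print('high',tri(('top',*T2(*a)),('scene',*S2(*b))))
y=np.arctan2(d[1],d[0]);m=np.mean(F,0)
for q in((-.0195,0,.1045),(.03,0,.055)):
    w=m+[0,0,-.012]+R.from_euler('z',y).apply(q);print(w,[proj('top',w)*1.5,proj('scene',w)*1.5])
    u=proj('top',w)*1.5;v=proj('scene',w)*1.5;print((u-[240,245])*4+[396,0],(v-[430,360])*3.3+[396,264])
```

```text
slide [[ 0.513 -0.29   0.008]
 [ 0.406 -0.294  0.008]
 [ 0.404 -0.247  0.008]] ctr [ 0.45837425 -0.2682564   0.008     ] 0.04031182461533206 [np.float64(0.10753116640690828), np.float64(0.047684154848145296)]
slide tri corners (array([ 0.51269555, -0.28990754,  0.00051683]), [np.float64(0.001940055652633199), np.float64(0.001940055652633157)]) (array([ 0.4024315 , -0.24616893, -0.00065806]), [np.float64(0.002376065316021922), np.float64(0.002376065316021893)])
foot [[0.539 0.298 0.012]
 [0.588 0.199 0.012]
 [0.516 0.164 0.012]
 [0.469 0.259 0.012]] [0.52801718 0.2298017  0.012     ]
yaw 2.036576106562141 0.10824562453430502 0.08040869525430097
high (array([0.54589502, 0.21634025, 0.12484923]), [np.float64(0.005441092953837717), np.float64(0.005441092953837775)])
high (array([0.52929859, 0.20865213, 0.06797923]), [np.float64(0.0016244004367944984), np.float64(0.0016244004367946055)])
high (array([0.53781962, 0.21261156, 0.09720958]), [np.float64(0.0033621739985973797), np.float64(0.0033621739985974343)])
[0.53677502 0.212379   0.1045    ] [array([289.6131531 , 274.49228354]), array([480.1833409 , 369.48731323])]
[594.45261239 117.96913415] [561.60502498 295.30813367]
[0.51454359 0.25660585 0.055     ] [array([272.95939679, 287.80908813]), array([507.77504267, 396.76686737])]
[527.83758717 171.23635254] [652.65764081 385.33066231]
```

Emit:
servo_tool([
  {"x": 42,"y": 57,"z": -15,"roll": -0.06},
  {"x": 84,"y": 114,"z": -30,"roll": -0.12},
  {"x": 126,"y": 171,"z": -45,"roll": -0.18},
  {"x": 168,"y": 228,"z": -60,"roll": -0.24},
  {"x": 210,"y": 285,"z": -75,"roll": -0.3},
  {"x": 251,"y": 341,"z": -90,"roll": -0.32},
  {"x": 251,"y": 341,"z": -90,"roll": -0.32},
  {"x": 251,"y": 341,"z": -90,"roll": -0.32},
], hand=-1)

```text
time_s: 1.15
tcp_pos: [0.4829, -0.2611, 0.162]
tool_rot: [-3.138, 0.0, 0.05]
contact_force: [-0.9, -0.4, 0.1]
opening: 1.0
grasp_force: 0.0
```

```bash
cat >> h.py <<'E'
def wray(obs,u,v):
    p=vision.camera_params('wrist');K=np.array(p['K']);T=np.array(p['T_tool_cam'])
    a=np.array([u-K[0,2],v-K[1,2]])/K[0,0];r=np.linalg.norm(a);s=np.sin(r)/max(r,1e-9)
    d=np.array([a[0]*s,-a[1]*s,-np.cos(r)])
    Rt=R.from_euler('xyz',obs['tool_rot'])
    return obs['tcp_pos']+Rt.apply(T[:3,3]),Rt.apply(T[:3,:3]@d)
def wonz(obs,u,v,z):
    o,d=wray(obs,u,v);return o+d*(z-o[2])/d[2]
E
python3 - <<'E'
from h import *
o=robot.observe();print(o['tcp_pos'],o['tool_rot'],o['qpos'],o['time_s'])
im=save('wrist','w1')
import pickle;pickle.dump(o,open('w1.pkl','wb'))
E
```

```text
[ 0.4828866  -0.26110148  0.16204641] [-3.13755106e+00  8.79472651e-05  4.98782060e-02] [ 0.36358154  0.61163359  0.12605117  1.89133524 -0.12561944  0.6482464
 -0.9534745 ] 1.15
```

View pics/w1.png

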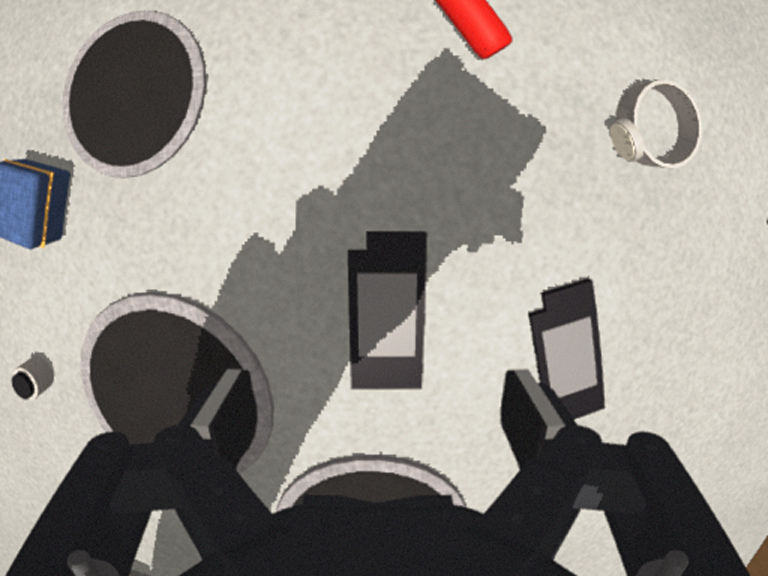

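Run:
```python
from h import *
import pickle;o=pickle.load(open('w1.pkl','rb'))
w=lambda u,v,z=.008:wonz(o,u/1.5,v/1.5,z)
A,B,C,D=w(426,232),w(422,388),w(350,387),w(348,250)
print(A,B,C,(A+C)/2,np.linalg.norm(A-B),np.linalg.norm(B-C),np.arctan2(*(A-B)[1::-1]),np.arctan2(*(B-C)[::-1][1:][::-1]))
print('decoy',w(530,312),w(541,295),w(570,417),w(605,405))
P=np.array([w(64,95,.006),w(206,85,.006),w(150,11,.006),w(122,178,.006)]);print('pad',P,P.mean(0))
```

```text
[ 0.51445092 -0.2895174   0.008     ] [ 0.40455576 -0.29602413  0.008     ] [ 0.40290561 -0.24532973  0.008     ] [ 0.45867826 -0.26742356  0.008     ] 0.11008762025799564 0.050721247710597966 0.05913947388677979 3.109053201367127
decoy [ 0.46476085 -0.36557315  0.008     ] [ 0.47721627 -0.37167788  0.008     ] [ 0.37925416 -0.41654598  0.008     ] [ 0.38923534 -0.44607455  0.008     ]
pad [[ 0.61158745 -0.02598506  0.006     ]
 [ 0.60574691 -0.14506805  0.006     ]
 [ 0.66353668 -0.09825692  0.006     ]
 [ 0.54646283 -0.08115675  0.006     ]] [ 0.60683347 -0.08761669  0.006     ]
```

Emit:
servo_tool([
  {"x": 1,"y": 0,"z": -50,"roll": 0},
  {"x": 1,"y": 0,"z": -90,"roll": 0},
  {"x": 1,"y": 0,"z": -120,"roll": 0},
  {"x": 1,"y": 0,"z": -135,"roll": 0},
  {"x": 1,"y": 0,"z": -141,"roll": 0},
  {"x": 1,"y": 0,"z": -141,"roll": 0},
  {"x": 1,"y": 0,"z": -141,"roll": 0},
])

```text
time_s: 2.08
tcp_pos: [0.4815, -0.2678, 0.0233]
tool_rot: [3.141, -0.002, 0.04]
contact_force: [0.4, -0.6, -0.6]
opening: 1.001
grasp_force: 0.0
```

Emit:
servo_tool([
  {"z": 0},
  {"z": 0},
  {"z": 0},
  {"z": 0},
  {"z": 0},
  {"z": 0},
  {"z": 0},
  {"z": 0},
], hand=1)

```text
$.moves[0]: bad value
```

Emit:
servo_tool([
  {"x": 0,"y": 0,"z": 0,"roll": 0},
  {"x": 0,"y": 0,"z": 0,"roll": 0},
  {"x": 0,"y": 0,"z": 0,"roll": 0},
  {"x": 0,"y": 0,"z": 0,"roll": 0},
  {"x": 0,"y": 0,"z": 0,"roll": 0},
  {"x": 0,"y": 0,"z": 0,"roll": 0},
  {"x": 0,"y": 0,"z": 0,"roll": 0},
  {"x": 0,"y": 0,"z": 0,"roll": 0},
], hand=1)

```text
time_s: 3.08
tcp_pos: [0.4812, -0.2674, 0.0233]
tool_rot: [3.141, -0.001, 0.04]
contact_force: [-0.6, 1.1, 7.4]
opening: 0.557
grasp_force: 60.3
```

Emit:
servo_tool([
  {"x": 0,"y": 0,"z": 50,"roll": 0},
  {"x": 0,"y": 0,"z": 110,"roll": 0.1},
  {"x": 3,"y": 40,"z": 160,"roll": 0.28},
  {"x": 6,"y": 90,"z": 178,"roll": 0.46},
  {"x": 10,"y": 140,"z": 178,"roll": 0.64},
  {"x": 14,"y": 190,"z": 178,"roll": 0.82},
  {"x": 18,"y": 240,"z": 178,"roll": 1.0},
  {"x": 22,"y": 290,"z": 178,"roll": 1.18},
  {"x": 26,"y": 345,"z": 178,"roll": 1.36},
  {"x": 30,"y": 400,"z": 178,"roll": 1.54},
  {"x": 35,"y": 455,"z": 178,"roll": 1.72},
  {"x": 40,"y": 511,"z": 178,"roll": 1.9},
])

```text
time_s: 4.58
tcp_pos: [0.5208, 0.245, 0.2004]
tool_rot: [3.142, 0.001, 1.945]
contact_force: [0.6, 0.5, -0.8]
opening: 0.554
grasp_force: 62.4
```

Emit:
servo_tool([
  {"x": 0,"y": 0,"z": 0,"roll": 0.097},
  {"x": 0,"y": 0,"z": 0,"roll": 0.097},
  {"x": 0,"y": 0,"z": 0,"roll": 0.097},
  {"x": 0,"y": 0,"z": 0,"roll": 0.097},
])

```text
time_s: 5.08
tcp_pos: [0.5211, 0.2426, 0.2004]
tool_rot: [-3.141, 0.001, 2.034]
contact_force: [0.1, 0.5, -0.9]
opening: 0.559
grasp_force: 62.4
```

Run:
```python
from h import *
o=robot.observe();print(o['tcp_pos'],o['tool_rot'],o['qpos'],o['contact_force'])
import pickle;pickle.dump(o,open('w2.pkl','wb'))
a=save('wrist','w2',1);b=save('scene','s2',1)
c=np.hstack([a,b[150:350,230:430]] if 0 else [cv2.resize(a,(448,336)),cv2.resize(b[130:330,250:450],(336,336))])
cv2.imwrite('pics/m2.png',c[:,:,::-1])
```

```text
[0.52106758 0.24255849 0.20036878] [-3.14140051e+00  6.06225971e-04  2.03434769e+00] [-0.22731574  0.61052559 -0.4007309   1.78023505  0.31342353  0.81423473
 -0.31683881] [ 0.07591858  0.53458338 -0.85762878]
```

View pics/m2.png

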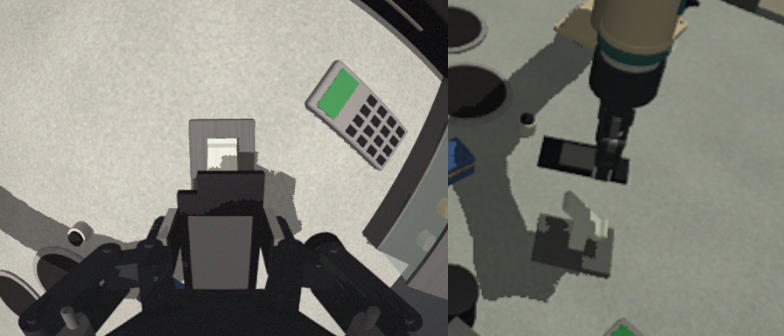

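Run:
```python
from h import *
import pickle;o=pickle.load(open('w2.pkl','rb'));k=512/448
Q=lambda p:R.from_euler('z',-2.037).apply(p-np.array([.528,.2298,0]))*1000
for u,v,z in((190,120,.012),(255,120,.012),(207,138,.059),(238,138,.059),(180,208,.187),(266,208,.187)): print(Q(wonz(o,u*k,v*k,z)))
print(Q(o['tcp_pos']))
```

```text
[57.77543441 36.33793086 12.        ]
[ 57.6155483  -41.24444853  12.        ]
[43.9711152  13.89750877 59.        ]
[ 43.89123474 -17.78367481  59.        ]
[ 26.3893513   23.66769925 187.        ]
[ 26.15974442 -25.77567712 187.        ]
[ 14.51303335   0.45768187 200.36878141]
```

Emit:
servo_tool([
  {"x": 0,"y": 2,"z": -40,"roll": 0},
  {"x": 0,"y": 2,"z": -65,"roll": 0},
  {"x": 0,"y": 2,"z": -74,"roll": 0},
  {"x": 0,"y": 2,"z": -77,"roll": 0},
  {"x": 0,"y": 2,"z": -79,"roll": 0},
  {"x": 0,"y": 2,"z": -79,"roll": 0},
])

```text
time_s: 5.92
tcp_pos: [0.5198, 0.2454, 0.1235]
tool_rot: [-3.14, 0.001, 2.036]
contact_force: [-6.9, -1.6, 14.3]
opening: 0.549
grasp_force: 64.2
```

Emit:
servo_tool([
  {"x": 0,"y": 0,"z": -3,"roll": 0},
  {"x": 0.5,"y": -1,"z": -6,"roll": 0},
  {"x": 1,"y": -2,"z": -9,"roll": 0},
  {"x": 1.5,"y": -3,"z": -12,"roll": 0},
  {"x": 2.2,"y": -4.5,"z": -15,"roll": 0},
  {"x": 3,"y": -6,"z": -18,"roll": 0},
  {"x": 3,"y": -6,"z": -18,"roll": 0},
])

```text
time_s: 6.8
tcp_pos: [0.5202, 0.2453, 0.1054]
tool_rot: [-3.142, -0.007, 2.04]
contact_force: [-12.1, 9.1, 11.8]
opening: 0.56
grasp_force: 73.1
```

Run:
```python
from h import *
o=robot.observe();print(o['tcp_pos'],o['contact_force'],o['ft_torque'])
a=save('wrist','w3',1);b=save('scene','s3',1)
cv2.imwrite('pics/m3.png',np.hstack([cv2.resize(a[96:336,140:380],(400,400)),cv2.resize(b[180:310,270:400],(400,400))])[:,:,::-1])
```

```text
[0.52024323 0.24531116 0.10539686] [-12.07953574   9.05185654  11.75893437] [ 1.27903329  2.32293358 -0.24511992]
```

View pics/m3.png

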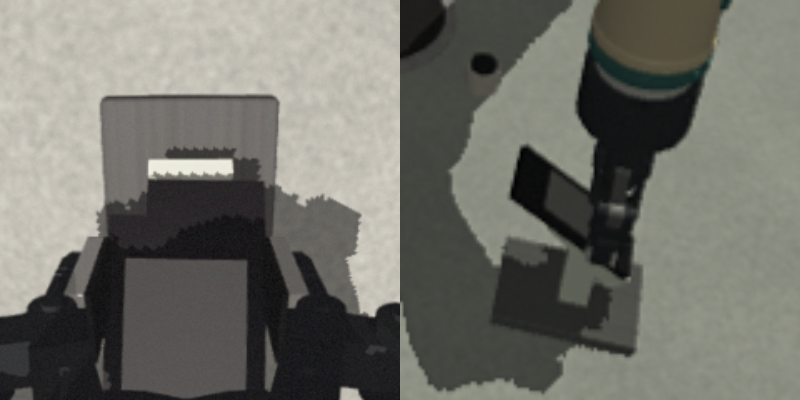

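Emit:
servo_tool([
  {"x": -1,"y": 2,"z": 0,"roll": 0},
  {"x": -2,"y": 4,"z": 1,"roll": 0},
  {"x": -2,"y": 4,"z": 1,"roll": 0},
])

```text
time_s: 7.28
tcp_pos: [0.52, 0.2458, 0.1063]
tool_rot: [-3.141, -0.002, 2.038]
contact_force: [-7.3, 3.3, 8.7]
opening: 0.557
grasp_force: 73.1
```

Emit:
servo_tool([
  {"x": 0,"y": 0,"z": 0,"roll": 0},
  {"x": 0,"y": 0,"z": 0,"roll": 0},
  {"x": 0,"y": 0,"z": 0,"roll": 0},
  {"x": 0,"y": 0,"z": 0,"roll": 0},
  {"x": 0,"y": 0,"z": 0,"roll": 0},
  {"x": 0,"y": 0,"z": 0,"roll": 0},
], hand=-1)

```text
time_s: 8.02
tcp_pos: [0.5219, 0.2436, 0.1042]
tool_rot: [-3.142, -0.0, 2.037]
contact_force: [0.2, 1.0, -0.5]
opening: 1.0
grasp_force: 0.0
```

Emit:
servo_tool([
  {"x": 0,"y": 0,"z": 30,"roll": 0},
  {"x": 0,"y": 0,"z": 80,"roll": 0},
  {"x": 0,"y": 0,"z": 110,"roll": 0},
  {"x": 0,"y": 0,"z": 120,"roll": 0},
  {"x": 0,"y": 0,"z": 120,"roll": 0},
])

```text
time_s: 8.65
tcp_pos: [0.5219, 0.2434, 0.2241]
tool_rot: [3.141, 0.0, 2.037]
contact_force: [0.4, -0.4, -0.6]
opening: 1.001
grasp_force: 0.0
```

Run:
```python
from h import *
import pickle
o=robot.observe();print(o['tcp_pos'],o['contact_force'],o['tool_rot']);pickle.dump(o,open('w4.pkl','wb'))
a=save('wrist','w4',1);b=save('scene','s4',1)
cv2.imwrite('pics/m4.png',np.hstack([cv2.resize(a[126:366,140:380],(400,400)),cv2.resize(b[180:310,270:400],(400,400))])[:,:,::-1])
```

```text
[0.52185827 0.24344746 0.22413623] [ 0.39273875 -0.37454543 -0.56200811] [3.14146156e+00 1.81645482e-04 2.03661836e+00]
```

View pics/m4.png

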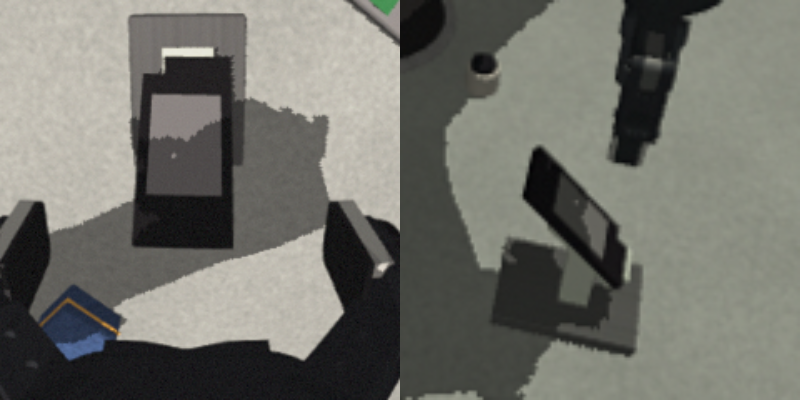

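Run:
```python
from h import *
import pickle;o=pickle.load(open('w4.pkl','rb'));k=.6
Q=lambda p:R.from_euler('z',-2.037).apply(p-np.array([.528,.2298,0]))*1000
for u,v,z in((130,15,.012),(245,15,.012),(133,246,.1385),(233,247,.1385),(165,62,.064),(232,57,.064)): print(Q(wonz(o,u*k+140,v*k+126,z)))
print(Q(o['tcp_pos']))
for s in((-43,0,138.5),(-45.5+2.5,-1.5,138.5)): print(R.from_euler('z',2.037).apply(np.array(s)/1000)+[.528,.2298,0])
```

```text
[58.12487213 36.99063562 12.        ]
[ 58.0788054 -40.4611137  12.       ]
[-40.31243594  25.46410966 138.5       ]
[-40.91144371 -23.51118844 138.5       ]
[35.73956596 11.48352761 64.        ]
[ 38.71537991 -27.17710001  64.        ]
[ 14.95171093  -0.64822114 224.13623216]
[0.54732843 0.19138891 0.1385    ]
[0.54866835 0.19206316 0.1385    ]
```

Emit:
servo_tool([
  {"x": 10,"y": -21,"z": 0,"roll": 0},
  {"x": 20,"y": -41.5,"z": -20,"roll": 0},
  {"x": 20,"y": -41.5,"z": -55,"roll": 0},
  {"x": 20,"y": -41.5,"z": -82,"roll": 0},
  {"x": 20,"y": -41.5,"z": -90,"roll": 0},
  {"x": 20,"y": -41.5,"z": -90,"roll": 0},
  {"x": 20,"y": -41.5,"z": -90,"roll": 0},
])

```text
time_s: 9.62
tcp_pos: [0.5424, 0.2026, 0.1351]
tool_rot: [3.14, -0.0, 2.037]
contact_force: [0.3, 0.4, -0.0]
opening: 1.0
grasp_force: 0.0
```

Emit:
servo_tool([
  {"x": 0,"y": 0,"z": 0,"roll": 0},
  {"x": 0,"y": 0,"z": 0,"roll": 0},
  {"x": 0,"y": 0,"z": 0,"roll": 0},
  {"x": 0,"y": 0,"z": 0,"roll": 0},
  {"x": 0,"y": 0,"z": 0,"roll": 0},
  {"x": 0,"y": 0,"z": 0,"roll": 0},
  {"x": 0,"y": 0,"z": 0,"roll": 0},
], hand=1)

```text
time_s: 10.5
tcp_pos: [0.5423, 0.2022, 0.1352]
tool_rot: [3.14, 0.0, 2.037]
contact_force: [-0.5, -1.3, 6.5]
opening: 0.567
grasp_force: 61.4
```

Emit:
servo_tool([
  {"x": -3.4,"y": 6.7,"z": 8,"roll": 0},
  {"x": -6.7,"y": 13.4,"z": 15,"roll": 0},
  {"x": -6.7,"y": 13.4,"z": 45,"roll": 0},
  {"x": -6.7,"y": 13.4,"z": 75,"roll": 0},
  {"x": 4,"y": -8,"z": 80,"roll": 0},
  {"x": 20,"y": -40,"z": 80,"roll": 0},
  {"x": 38,"y": -76,"z": 75,"roll": 0},
  {"x": 38,"y": -76,"z": 40,"roll": 0},
  {"x": 38,"y": -76,"z": 20,"roll": 0},
  {"x": 38,"y": -76,"z": 20,"roll": 0},
  {"x": 38,"y": -76,"z": 20,"roll": 0},
])

```text
time_s: 11.88
tcp_pos: [0.5803, 0.127, 0.1553]
tool_rot: [3.14, -0.0, 2.038]
contact_force: [-0.5, 0.8, -0.1]
opening: 0.569
grasp_force: 62.2
```

Run:
```python
from h import *
Q=lambda p:R.from_euler('z',-2.037).apply(p-np.array([.528,.2298,0]))*1000
o=robot.observe();print(o['tcp_pos'],Q(o['tcp_pos']),o['contact_force'],o['tool_rot'])
a=save('wrist','w5',1);b=save('scene','s5',1)
cv2.imwrite('pics/m5.png',np.hstack([cv2.resize(a[96:376,120:400],(400,400)),cv2.resize(b[160:310,230:380],(400,400))])[:,:,::-1])
```

```text
[0.58028237 0.12700683 0.15526253] [-115.32404431   -0.49749668  155.26253328] [-0.45388296  0.84532293 -0.1468148 ] [ 3.14013495e+00 -1.16697135e-04  2.03754467e+00]
```

View pics/m5.png

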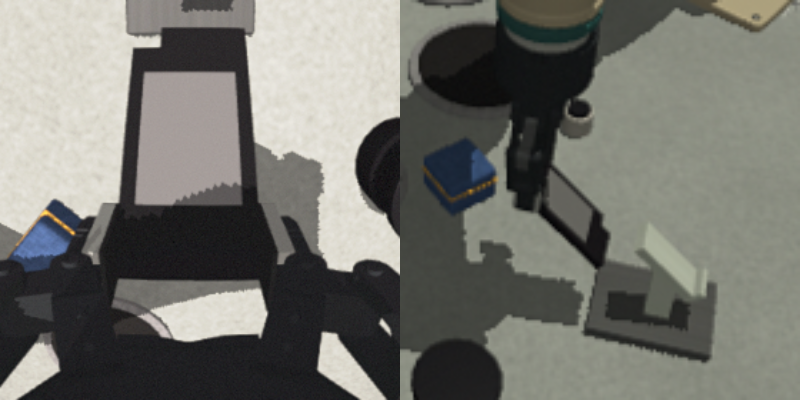

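Emit:
servo_tool([
  {"x": -4.5,"y": 9,"z": 6,"roll": 0},
  {"x": -9,"y": 17.9,"z": 6,"roll": 0},
  {"x": -12.6,"y": 25,"z": 6,"roll": 0},
  {"x": -14.8,"y": 29.5,"z": 6,"roll": 0},
  {"x": -18.2,"y": 36.2,"z": 13,"roll": 0},
  {"x": -21.6,"y": 43,"z": 19.4,"roll": 0},
  {"x": -25.8,"y": 51.3,"z": 24,"roll": 0},
  {"x": -25.8,"y": 51.3,"z": 24,"roll": 0},
])

```text
time_s: 12.98
tcp_pos: [0.5538, 0.1767, 0.1788]
tool_rot: [-3.141, 0.002, 2.037]
contact_force: [0.5, -3.8, -3.4]
opening: 0.563
grasp_force: 63.2
```

Run:
```python
from h import *
Q=lambda p:R.from_euler('z',-2.037).apply(p-np.array([.528,.2298,0]))*1000
o=robot.observe();print(o['tcp_pos'],Q(o['tcp_pos']),o['contact_force'],o['tool_rot'])
a=save('wrist','w6',1);b=save('scene','s6',1)
cv2.imwrite('pics/m6.png',np.hstack([cv2.resize(a[96:376,120:400],(400,400)),cv2.resize(b[160:310,230:380],(400,400))])[:,:,::-1])
```

```text
[0.55378558 0.17674387 0.17884424] [-58.98461294   0.81486973 178.8442382 ] [ 0.54705308 -3.80140067 -3.40088752] [-3.14068356e+00  1.65417567e-03  2.03721205e+00]
```

View pics/m6.png

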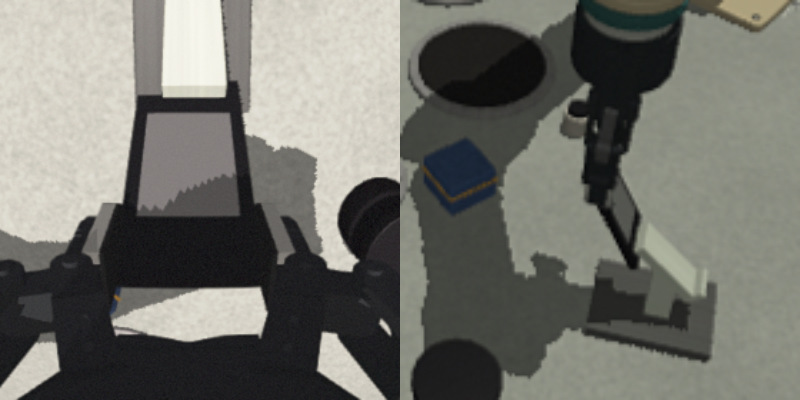

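Emit:
servo_tool([
  {"x": -4.1,"y": 8.2,"z": 4,"roll": 0},
  {"x": -8.5,"y": 17,"z": 6.5,"roll": 0},
  {"x": -13.2,"y": 26.2,"z": 8,"roll": 0},
  {"x": -17.7,"y": 35.3,"z": 7.5,"roll": 0},
  {"x": -22.3,"y": 44.3,"z": 6,"roll": 0},
  {"x": -26.5,"y": 52.7,"z": 3,"roll": 0},
  {"x": -30.9,"y": 61.4,"z": -0.6,"roll": 0},
  {"x": -34.6,"y": 68.8,"z": -6,"roll": 0},
  {"x": -38.5,"y": 76.5,"z": -12,"roll": 0},
  {"x": -40.6,"y": 80.8,"z": -17,"roll": 0},
  {"x": -40.6,"y": 80.8,"z": -17,"roll": 0},
])

```text
time_s: 14.45
tcp_pos: [0.5128, 0.2591, 0.1607]
tool_rot: [-3.141, -0.001, 2.038]
contact_force: [0.7, -0.7, 1.4]
opening: 0.538
grasp_force: 60.9
```

Run:
```python
from h import *
Q=lambda p:R.from_euler('z',-2.037).apply(p-np.array([.528,.2298,0]))*1000
o=robot.observe();print(o['tcp_pos'],Q(o['tcp_pos']),o['contact_force'],o['tool_rot'])
a=save('wrist','w7',1);b=save('scene','s7',1)
cv2.imwrite('pics/m7.png',np.hstack([cv2.resize(a[96:376,120:400],(400,400)),cv2.resize(b[160:310,230:380],(400,400))])[:,:,::-1])
```

```text
[0.51281149 0.25911804 0.1607239 ] [ 33.01646122   0.38920319 160.72390244] [ 0.70706493 -0.72206358  1.36005978] [-3.14084298e+00 -9.51510864e-04  2.03803788e+00]
```

View pics/m7.png

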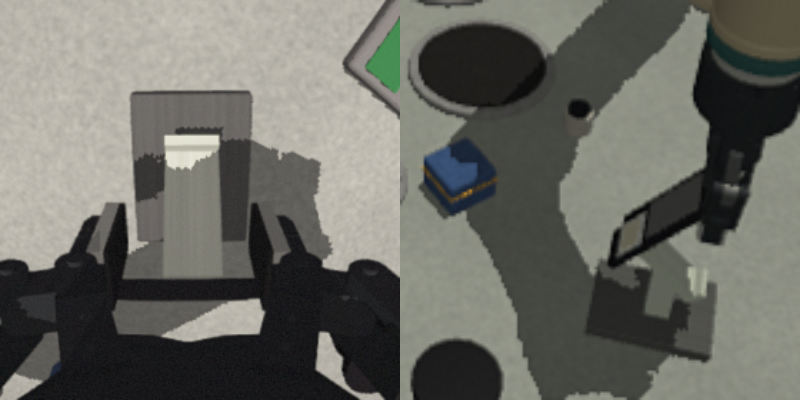

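Run:
```python
from h import *
y=2.037;u=np.array([np.cos(y),np.sin(y),0]);v=np.array([-np.sin(y),np.cos(y),0]);O=np.array([.528,.2298,0])
def pl(px,py,off):
    o,d=ray('scene',px*150/400+230,py*150/400+160);t=((O-o)@v+off)/(d@v);p=o+t*d;return (p-O)@u*1000,p[2]*1000
for off in(-.025,.025):
  for q in((612,262),(645,252),(703,215),(612,240),(695,172)):print(off,q,pl(*q,off))
```

```text
-0.025 (612, 262) (np.float64(241.87331647426743), np.float64(184.4371601783924))
-0.025 (645, 252) (np.float64(257.479864987171), np.float64(201.3866822320538))
-0.025 (703, 215) (np.float64(275.86950035021147), np.float64(247.52328658122457))
-0.025 (612, 240) (np.float64(233.65759025471107), np.float64(206.7479884574891))
-0.025 (695, 172) (np.float64(255.72355438710304), np.float64(284.0366207874796))
0.025 (612, 262) (np.float64(267.82178823543506), np.float64(131.09922604315173))
0.025 (645, 252) (np.float64(284.9002170639507), np.float64(149.6472865468228))
0.025 (703, 215) (np.float64(305.0242104293236), np.float64(200.13511305857367))
0.025 (612, 240) (np.float64(258.8312228071307), np.float64(155.51422674332238))
0.025 (695, 172) (np.float64(282.97826580360453), np.float64(240.09208234090707))
```

Run:
```python
from h import *
y=2.037;u=np.array([np.cos(y),np.sin(y),0]);v=np.array([-np.sin(y),np.cos(y),0]);O=np.array([.528,.2298,0])
def pl(px,py,off):
    o,d=ray('scene',(px-400)*150/400+230,py*150/400+160);t=((O-o)@v+off)/(d@v);p=o+t*d;return np.round([(p-O)@u*1000,p[2]*1000])
for off in(-.025,.025):
  for q in((612,262),(645,252),(703,215),(612,240),(622,222),(695,172)):print(off,q,pl(*q,off))
```

```text
-0.025 (612, 262) [-38.  86.]
-0.025 (645, 252) [-13. 108.]
-0.025 (703, 215) [ 24. 167.]
-0.025 (612, 240) [-41. 114.]
-0.025 (622, 222) [-36. 139.]
-0.025 (695, 172) [ 10. 212.]
0.025 (612, 262) [-38.  23.]
0.025 (645, 252) [-11.  47.]
0.025 (703, 215) [ 30. 112.]
0.025 (612, 240) [-42.  54.]
0.025 (622, 222) [-36.  81.]
0.025 (695, 172) [ 14. 161.]
```

Emit:
servo_tool([
  {"x": -5,"y": 9,"z": 10,"roll": 0},
  {"x": -9,"y": 18,"z": 25,"roll": 0},
  {"x": -9,"y": 18,"z": 50,"roll": 0},
  {"x": -7,"y": 12,"z": 75,"roll": 0.08},
  {"x": -3,"y": -5,"z": 90,"roll": 0.2},
  {"x": 2,"y": -35,"z": 95,"roll": 0.34},
  {"x": 8,"y": -70,"z": 95,"roll": 0.48},
  {"x": 14,"y": -110,"z": 95,"roll": 0.62},
  {"x": 20,"y": -150,"z": 95,"roll": 0.76},
  {"x": 25,"y": -190,"z": 95,"roll": 0.9},
  {"x": 30,"y": -230,"z": 95,"roll": 1.0},
  {"x": 34,"y": -270,"z": 90,"roll": 1.08},
])

```text
time_s: 16.05
tcp_pos: [0.548, -0.0112, 0.2528]
tool_rot: [3.14, 0.002, 3.121]
contact_force: [0.5, 0.7, -0.1]
opening: 0.537
grasp_force: 120.9
```

Emit:
servo_tool([
  {"x": 0,"y": -30,"z": -5,"roll": 0.025},
  {"x": 0,"y": -55,"z": -12,"roll": 0.025},
  {"x": 0,"y": -70,"z": -20,"roll": 0.025},
  {"x": 0,"y": -76,"z": -27,"roll": 0.025},
  {"x": 0,"y": -76,"z": -27,"roll": 0.025},
  {"x": 0,"y": -76,"z": -27,"roll": 0.025},
  {"x": 0,"y": -76,"z": -27,"roll": 0.025},
])

```text
time_s: 16.92
tcp_pos: [0.5478, -0.0867, 0.2247]
tool_rot: [3.141, 0.001, -3.14]
contact_force: [0.3, -0.2, -0.3]
opening: 0.539
grasp_force: 120.9
```

Run:
```python
from h import *
o=robot.observe();print(o['time_s'],o['tcp_pos'],o['contact_force'],o['tool_rot'],o['qpos'][6],o['opening'],o['grasp_force'])
b=save('scene','s8',1);a=save('top','t8',1)
cv2.imwrite('pics/m8.png',np.hstack([cv2.resize(a[60:260,190:390],(400,400)),cv2.resize(b[100:300,150:350],(400,400))])[:,:,::-1])
```

```text
16.925 [ 0.54775203 -0.08672926  0.22467457] [ 0.29156113 -0.20634663 -0.33824206] [ 3.14123642e+00  6.09846207e-04 -3.13994112e+00] 1.1984098411945558 0.539076137182412 120.91780185699463
```

View pics/m8.png

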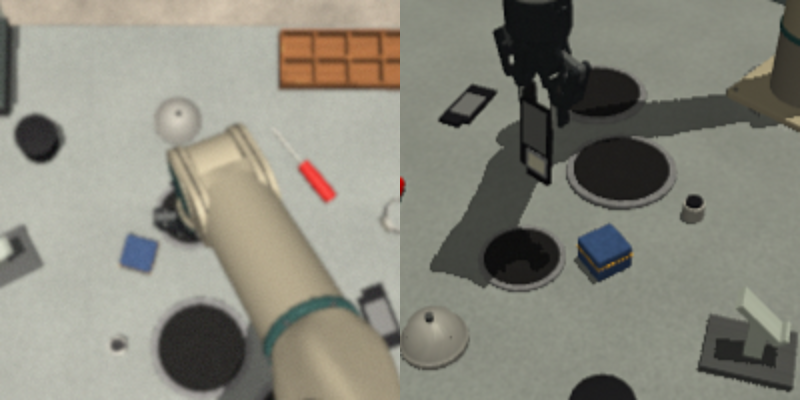

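Run:
```python
from h import *
for q,y in(((522,172),-.112),((549,183),-.062),((552,105),-.062),((524,150),-.112),((552,155),-.062)):
    o,d=ray('scene',(q[0]-400)*.5+150,q[1]*.5+100);print(q,np.round(o+d*(y-o[1])/d[1],3))
for th in(-40,-45,-50):
  a=np.radians(th);p=np.array([.5478,-.0867,.2129]);e=p+.0926*np.array([-np.sin(a),0,-np.cos(a)])
  print(th,[np.round(((proj('scene',e+[0,s,0])-[150,100])*2+[400,0]),0) for s in(-.025,.025)])
```

```text
(522, 172) [ 0.567 -0.112  0.112]
(549, 183) [ 0.566 -0.062  0.123]
(552, 105) [ 0.555 -0.062  0.238]
(524, 150) [ 0.561 -0.112  0.146]
(552, 155) [ 0.559 -0.062  0.164]
-40 [array([497., 170.]), array([525., 188.])]
-45 [array([493., 169.]), array([521., 187.])]
-50 [array([489., 167.]), array([517., 186.])]
```

Run:
```python
from h import *
a=save('wrist','w9',1);b=save('scene','s9',1)
cv2.imwrite('pics/m9.png',np.hstack([cv2.resize(a[96:376,120:400],(400,400)),cv2.resize(b[80:200,180:300],(400,400))])[:,:,::-1])
```

```text
(no output)
```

View pics/m9.png

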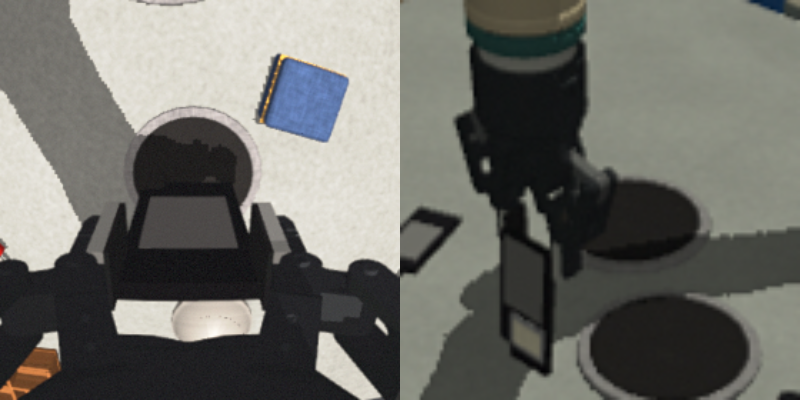

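Emit:
servo_tool([
  {"x": 0,"y": 10,"z": 12,"roll": -0.06},
  {"x": -1,"y": 35,"z": 28,"roll": -0.18},
  {"x": -2,"y": 65,"z": 36,"roll": -0.3},
  {"x": -3,"y": 95,"z": 36,"roll": -0.42},
  {"x": -4,"y": 125,"z": 36,"roll": -0.54},
  {"x": -5,"y": 155,"z": 36,"roll": -0.66},
  {"x": -6,"y": 185,"z": 36,"roll": -0.78},
  {"x": -7,"y": 215,"z": 36,"roll": -0.9},
  {"x": -8,"y": 245,"z": 36,"roll": -1.0},
  {"x": -8.5,"y": 270,"z": 36,"roll": -1.07},
  {"x": -8.8,"y": 288,"z": 36,"roll": -1.1},
  {"x": -8.8,"y": 294.5,"z": 36,"roll": -1.105},
])

```text
time_s: 18.62
tcp_pos: [0.5383, 0.2083, 0.2604]
tool_rot: [3.141, -0.001, 2.039]
contact_force: [0.5, -0.4, -0.9]
opening: 0.538
grasp_force: 120.9
```

```bash
cat >> h.py <<'E'
def prof(c=None,show=True):
    o=robot.observe();im=vision.grab_frame('wrist').astype(float).mean(2)
    p=im[:,242:262].mean(1);return o,p
def rowof(o,th,sx,off=.012,gx=-.0376,back=True):
    # row in wrist image of back/label-face point at slide x=sx with tilt th (deg, negative=flipped)
    a=np.radians(th);s=sx-gx;h=.004 if back else -.004
    P=np.array([s*np.sin(a)+h*np.cos(a),0,off+s*np.cos(a)-h*np.sin(a)]) # tool x, z(down)
    p=vision.camera_params('wrist');T=np.array(p['T_tool_cam']);c=T[:3,:3].T@(P-T[:3,3]);d=np.array([c[0],-c[1],-c[2]])
    r=np.arctan2(np.hypot(*d[:2]),d[2]);return p['K'][1][2]+p['K'][0][0]*r*d[1]/np.hypot(*d[:2])
E
python3 - <<'E'
from h import *
im=cv2.imread('pics/w9.png').astype(float).mean(2)
print('w9',np.round(im[210:320:2,246:266].mean(1)).astype(int).tolist())
o,p=prof();print(o['tcp_pos'],o['tool_rot']);print(np.round(p[210:320:2]).astype(int).tolist())
for th in(-5,-10,-15,-20,-30,-40,-50): print(th,[round(float(rowof(o,th,x))) for x in(.055,.026,-.033,-.055)])
E
```

```text
w9 [31, 30, 30, 30, 31, 33, 35, 24, 22, 23, 22, 23, 68, 75, 74, 75, 74, 74, 74, 74, 73, 74, 74, 74, 74, 74, 74, 74, 74, 74, 34, 21, 21, 22, 23, 22, 22, 22, 23, 23, 22, 23, 26, 28, 27, 27, 27, 25, 81, 188, 188, 188, 193, 197, 195]
[0.53826978 0.20829949 0.26038258] [ 3.14130629e+00 -6.85203667e-04  2.03901611e+00]
[139, 158, 169, 152, 142, 149, 142, 37, 21, 20, 20, 21, 61, 71, 70, 70, 71, 71, 70, 71, 71, 71, 70, 70, 70, 70, 70, 71, 70, 71, 35, 21, 20, 21, 21, 20, 20, 21, 20, 20, 20, 21, 24, 25, 26, 25, 24, 23, 81, 213, 215, 213, 211, 212, 214]
-5 [207, 217, 249, 268]
-10 [217, 225, 250, 265]
-15 [226, 232, 250, 261]
-20 [236, 240, 251, 258]
-30 [256, 255, 252, 251]
-40 [275, 270, 254, 245]
-50 [295, 285, 256, 239]
```

```bash
cat >> h.py <<'E'
from scipy.optimize import least_squares
W=(.055,.026,-.033,-.055)
def fit(o,rows,x0=(-15,.012,-.0376)):
    f=lambda q:[rowof(o,q[0],x,q[1],q[2])-r for x,r in zip(W,rows)]
    s=least_squares(f,x0,x_scale=(10,.01,.01));return s.x,s.fun
E
python3 - <<'E'
from h import *
o=robot.observe()
print(fit(o,(224.5,233.5,269.5,294)))
# check on w5 (45deg) and w7 profiles
for n in('w5','w6','w7'):
    im=cv2.imread(f'pics/{n}.png').astype(float).mean(2)[:,242:262].mean(1);print(n,np.round(im[96:330:3]).astype(int).tolist())
print([ [round(float(rowof(o,t,x))) for x in W] for t in(45,30)])
E
```

```text
(array([-12.16695456,   0.04205619,   0.04031148]), array([-0.28126122,  0.41450932, -0.21594194,  0.08269383]))
w5 [90, 84, 92, 137, 136, 136, 131, 41, 41, 42, 42, 42, 42, 42, 42, 42, 40, 154, 159, 159, 159, 159, 159, 159, 159, 159, 159, 159, 160, 159, 160, 159, 159, 159, 159, 159, 160, 159, 160, 159, 159, 159, 160, 159, 159, 143, 115, 93, 30, 26, 26, 25, 27, 26, 27, 26, 26, 26, 27, 27, 27, 25, 26, 27, 27, 30, 118, 117, 115, 119, 172, 221, 218, 220, 220, 220, 217, 220]
w6 [240, 240, 240, 240, 240, 240, 240, 240, 240, 240, 240, 240, 240, 240, 240, 240, 240, 240, 239, 239, 211, 206, 209, 35, 35, 34, 58, 130, 129, 129, 128, 129, 129, 129, 129, 129, 128, 129, 129, 129, 129, 129, 128, 121, 105, 87, 84, 82, 82, 82, 82, 23, 23, 23, 24, 24, 24, 24, 24, 24, 23, 23, 24, 22, 24, 22, 23, 54, 148, 199, 210, 210, 210, 212, 213, 210, 209, 212]
w7 [184, 183, 181, 184, 187, 189, 185, 184, 184, 181, 186, 181, 180, 182, 179, 178, 182, 180, 180, 183, 180, 119, 98, 106, 106, 106, 106, 105, 106, 106, 58, 70, 224, 222, 178, 189, 220, 210, 192, 159, 124, 125, 126, 125, 126, 125, 126, 125, 125, 125, 125, 125, 125, 125, 124, 124, 125, 124, 125, 124, 124, 124, 124, 123, 121, 62, 25, 25, 26, 25, 56, 93, 91, 93, 110, 137, 162, 179]
[[117, 153, 249, 292], [142, 170, 248, 287]]
```

Run:
```python
import h
from h import *
import pickle;o=pickle.load(open('w1.pkl','rb'))
ct=np.array([.4587,-.268]);e=np.array([np.cos(.045),np.sin(.045)])
for v in(232,273,357,388): print(v,(wonz(o,388/1.5,v/1.5,.008)[:2]-ct)@e)
h.W=(.055,.0285,-.030,-.055)
ob=robot.observe()
for r in((224.5,233.5,269.5,294),(224.5,233.5,269.5,305)):
  for gx in(-.0376,-.03,-.02):
    f=lambda q:[rowof(ob,q[0],x,q[1],gx)-k for x,k in zip(h.W,r)]
    s=least_squares(f,(-12,.012),x_scale=(10,.01));print(gx,s.x,s.fun)
```

```text
232 0.054620877571447866
273 0.028170429789388923
357 -0.0307921849029233
388 -0.05509518715702767
-0.0376 [-8.43674516 -0.00986575] [-0.42475609  0.62196152 -0.30521622  0.10932435]
-0.03 [-8.70953096e+00 -4.09828373e-03] [-0.37223197  0.59503502 -0.39835653  0.17114724]
-0.02 [-9.09531220e+00  3.29519831e-03] [-0.2969796   0.55535089 -0.53553303  0.26213951]
-0.0376 [-6.68467164 -0.01422251] [-1.81786319  0.51201301  4.3259142  -2.7732442 ]
-0.03 [-6.9349978  -0.00801044] [-1.75100946  0.50161702  4.2410354  -2.72118206]
-0.02 [-7.29315065e+00 -8.60960249e-06] [-1.65441335  0.48583058  4.11577094 -2.64377615]
```

Run:
```python
from h import *
T=np.array([.5478,-.0867,.2247])
for name,th,off in(('A',8.4,-.010),('B',12,.012)):
  a=np.radians(th)
  for sx in(.055,-.055):
    for s in(-.025,.025):
      for hh in(-.004,.004):
        P=T+[(sx+.0376)*np.sin(a)-hh*np.cos(a),s,-off-(sx+.0376)*np.cos(a)-hh*np.sin(a)]
        print(name,sx,s,hh,np.round((proj('scene',P)-[180,80])*400/120+[400,0]))
im=cv2.imread('pics/s9.png');print(im.shape)
```

```text
A 0.055 -0.025 -0.004 [503. 321.]
A 0.055 -0.025 0.004 [510. 318.]
A 0.055 0.025 -0.004 [549. 350.]
A 0.055 0.025 0.004 [556. 347.]
A -0.055 -0.025 -0.004 [509. 194.]
A -0.055 -0.025 0.004 [517. 191.]
A -0.055 0.025 -0.004 [559. 222.]
A -0.055 0.025 0.004 [567. 218.]
B 0.055 -0.025 -0.004 [499. 345.]
B 0.055 -0.025 0.004 [507. 342.]
B 0.055 0.025 -0.004 [544. 375.]
B 0.055 0.025 0.004 [552. 371.]
B -0.055 -0.025 -0.004 [512. 219.]
B -0.055 -0.025 0.004 [520. 216.]
B -0.055 0.025 -0.004 [561. 246.]
B -0.055 0.025 0.004 [569. 244.]
(384, 512, 3)
```

Run:
```python
import cv2,numpy as np
im=cv2.imread('pics/s9.png',0)
for r in range(138,196,2): print(r,' '.join('%3d'%v for v in im[r,204:234]))
im=cv2.imread('pics/w9.png',0)
for r in (215,222,226,230,236,250,264,272,280,290,296,302,308): print(r,' '.join('%3d'%v for v in im[r,176:320:4]))
```

```text
138 128 125  63  13  16  18  17  17  17  19  20  15  25  88 149 127   9  16  17  18  58 135  81  43  27  13  19  25  39  35
140 142 142 134   8  16  17  17  15  18  16  16  29  73 106 148 138  64  12  17  17  16  17  16  16  20  18  20  19  25  17
142 137 138 140 123  61  14  26  15  15  17  15  13   9  47 127 145 130   7  15  17  19  21  18  19  19  23  17  17  18  18
144 135 135 136 139 133  32  75  31  17  12  15  12  12  44 118 142 141 131 121  62  11  17  19  20  23  29  22  18  18  18
146 137 136 138 141 135  59  72  24  12  13  15  15  10  29  91 145 141 141 142 128   8  16  18  21  21  25  20  24  17  19
148 137 138 139 141 138  65  41  13  11  12  14  12  11  29  93 146 142 143 144 137  46  12  18  19  19  19  17  18  17  17
150 137 138 137 138 132  68  11  27  26   9   9  10   9  21  79 147 140 140 142 143 132  16  16  18  18  20  19  17  17  19
152 137 138 138 139 142 139  30  42  53  49  45  34  16   7   9  28  64  93 127 147 138  23  37  14  16  17  17  18  18  18
154 141 140 140 141 143 135  34  40  52  51  51  52  52  50  43  25   8   4  10  48  75  48  78  69  29  17 
[... 3719 characters left out ...]
  23  20  16  13  24  22  20  20  29  19  22  18  18  22  21  27  20  25  22  27  23  28  25  32  35  93  34
290  34  29  29  33  29  35  26  22  27  22  23  23  21  28  24  24  26  23  24  21  20  27  18  16  22  23  18  18  26  20  21  26  19  30  30  30
296  30  33  32  35  28  34  26  26  26  27  24  25  30  25  21  20  23  25  29  27  24  22  26  25  31  28  21  19  28  28  26  25  22  35  33  31
302  33  34  33  32  32  37  29  27  27  33  29  24  27  25  27  25  33  24  28  25  24  27  25  20  20  25  22  30  23  31  27  32  25  30  32  37
308  34  32  33  24  30  35  57 221 218 219 219 219 220 222 220 221 221 132 205 191 191 195 198 202 207 202 202 197 213 134 213 217  27  34  35  32
```

Run:
```python
from h import *
# pose of slide centre (mid-thickness) in tool xz-plane: X, Zd (down), th ; joint fit of wrist rows + scene corners
p=vision.camera_params('wrist');T=np.array(p['T_tool_cam']);K=np.array(p['K'])
def wr(P):
    c=T[:3,:3].T@(P-T[:3,3]);d=np.array([c[0],-c[1],-c[2]]);r=np.arctan2(np.hypot(*d[:2]),d[2]);return K[1,2]+K[0,0]*r*d[1]/np.hypot(*d[:2])
tcp=np.array([.5478,-.0867,.2247])
def pt(q,sx,h,y=0):
    a=np.radians(q[2]);return np.array([q[0]+sx*np.sin(a)+h*np.cos(a),y,q[1]+sx*np.cos(a)-h*np.sin(a)])
def world(P): return tcp+[-P[0],P[1],-P[2]]
S=[(.055,-.025,(210.3,186)),(.055,.025,(224.7,192.3))]
def f(q):
    r=[wr(pt(q,x,.004))-v for x,v in((.055,224.5),(.0285,233.5),(-.0305,269.5),(-.055,294))]
    for sx,y,uv in S: r+=list(proj('scene',world(pt(q,sx,-.004,y))+[0,q[3],0])-uv)
    for y,c in((-.025,209.5),): r.append(proj('scene',world(pt(q,-.03,-.004,y))+[0,q[3],0])[0]-c)
    return r
for x0 in((-.01,.04,0,0),(-.01,.04,-15,0)):
    s=least_squares(f,x0,x_scale=(.01,.01,10,.01));print(s.x,np.round(s.fun,1))
```

```text
[-1.62581526e-02  4.70359075e-02 -5.36675046e+00  4.37711034e-03] [-1.1  0.8  0.8 -0.6 -0.  -1.3 -0.8  1.2  0.8]
[-1.62581533e-02  4.70359089e-02 -5.36674977e+00  4.37710995e-03] [-1.1  0.8  0.8 -0.6 -0.  -1.3 -0.8  1.2  0.8]
```

Emit:
servo_tool([
  {"x": -4,"y": 8,"z": 0,"roll": 0},
  {"x": -12,"y": 24,"z": 0,"roll": 0},
  {"x": -20,"y": 40,"z": 0,"roll": 0},
  {"x": -28,"y": 56,"z": 0,"roll": 0},
  {"x": -34.6,"y": 68.8,"z": 0,"roll": 0},
  {"x": -34.6,"y": 68.8,"z": -10,"roll": 0},
  {"x": -34.6,"y": 68.8,"z": -28,"roll": 0},
  {"x": -34.6,"y": 68.8,"z": -46,"roll": 0},
  {"x": -34.6,"y": 68.8,"z": -64,"roll": 0},
  {"x": -34.6,"y": 68.8,"z": -80,"roll": 0},
  {"x": -34.6,"y": 68.8,"z": -88,"roll": 0},
  {"x": -34.6,"y": 68.8,"z": -88,"roll": 0},
])

```text
time_s: 20.18
tcp_pos: [0.5039, 0.2752, 0.1717]
tool_rot: [-3.141, 0.0, 2.037]
contact_force: [-0.2, 1.2, -0.1]
opening: 0.542
grasp_force: 120.9
```

Run:
```python
from h import *
o,p=prof();print(o['tcp_pos'],o['contact_force'],o['opening']);print(np.round(p[200:320:2]).astype(int).tolist())
im=vision.grab_frame('scene');cv2.imwrite('pics/s10.png',im[:,:,::-1])
y=2.037;u=np.array([np.cos(y),np.sin(y),0]);v=np.array([-np.sin(y),np.cos(y),0])
Q=lambda P:np.r_[(P-np.array([.528,.2298,0]))@u,(P-np.array([.528,.2298,0]))@v,P[2]]*1000
print(Q(o['tcp_pos']))
# predicted tip corners in scene px
for s in(-.025,.025):
  for h in(-.004,.004): print(proj('scene',o['tcp_pos']+u*(-.0215+h)+v*s+[0,0,-.102]))
c=proj('scene',np.array([.528,.2298,0])+u*.032+[0,0,.055]);print('lip',c)
c=c.round().astype(int);g=im.mean(2).astype(int)
for r in range(c[1]-26,c[1]+16,2): print(r,c[0]-16,' '.join('%3d'%x for x in g[r,c[0]-16:c[0]+14]))
```

```text
[0.50392341 0.27524654 0.17171244] [-0.15895084  1.17400581 -0.13290951] 0.542152738219918
[70, 58, 57, 61, 195, 153, 133, 123, 114, 128, 132, 133, 38, 17, 18, 17, 18, 53, 64, 63, 63, 63, 63, 63, 63, 64, 63, 63, 63, 63, 63, 63, 63, 62, 63, 31, 19, 17, 17, 17, 17, 18, 16, 18, 18, 16, 16, 22, 22, 21, 22, 22, 21, 42, 101, 100, 100, 107, 127, 144]
[ 51.41893049   1.07901917 171.71243952]
[336.76319638 268.47713081]
[340.34973694 269.2723585 ]
[338.92099514 251.58823371]
[342.36397958 252.32162487]
lip [339.38933467 264.69280434]
239 323 139 140 141 140 143 144 144 145 146 144 143 142 143 141 140 142 142 141 141 139 138 139 119  33  40  41  43  41  11  14
241 323 140 141 142 143 139 141 140 141 140 142 142 142 142 141 140 141 140 144 145 143 144 116  39  40  42  42  38  12  11  36
243 323 130 145 144 141 139 140 141 141 142 143 140 141 143 143 145 143 144 144 143 142 113  17  41  41  42  35  11   8  23  66
245 323  88  95 121 147 145 145 143 139 137 137 139 142 144 144 143 144 143 140 141 136  20  59  41  43  44  10  10  16  46  82
247 323  90  88  88  95 121 150 148 145 142 140 141 143 1
[... 1418 characters left out ...]
  79  57  41  61  84  90  85  78  78  78  97 143 141 140 139
271 323  94  93  93  92  92  92  93  93  92  79  33  44  71  95  93  94  93  95  92  92  91  82  77  76  76  96 143 138 137 139
273 323  94  93  93  94  93  93  93  93  91  56  34  35  36  44  69  73  62  82  80  80  78  77  78  77  79 103 139 137 139 141
275 323  93  93  92  93  92  92  93  93  80  33  36  38  37  38  45  73  71  77  76  75  75  75  76  75  84 125 140 140 139 140
277 323  87  95  94  94  93  92  94  91  51  37  38  38  38  37  36  43  81  79  78  79  77  78  78  76  79 117 142 139 137 135
279 323  37  37  41  42  52  53  60  64  36  38  39  38  38  37  47  84  81  80  79  79  79  79  78  77  94 141 140 139 139 142
```

Emit:
servo_tool([
  {"x": -0.7,"y": 1.4,"z": -4,"roll": 0},
  {"x": -0.7,"y": 1.4,"z": -7,"roll": 0},
  {"x": -0.7,"y": 1.4,"z": -10,"roll": 0},
  {"x": -0.7,"y": 1.4,"z": -11,"roll": 0},
])

```text
time_s: 20.78
tcp_pos: [0.5033, 0.277, 0.1612]
tool_rot: [-3.141, -0.0, 2.037]
contact_force: [-0.9, -0.1, 1.3]
opening: 0.541
grasp_force: 121.1
```

Emit:
servo_tool([
  {"x": 2,"y": -4,"z": -1,"roll": 0},
  {"x": 4,"y": -8,"z": -1.2,"roll": 0},
  {"x": 8.3,"y": -16.4,"z": -1,"roll": 0},
  {"x": 11.7,"y": -23.2,"z": -2.5,"roll": 0},
  {"x": 15.2,"y": -30.3,"z": -4,"roll": 0},
  {"x": 18.6,"y": -37.1,"z": -6.5,"roll": 0},
  {"x": 21.9,"y": -43.6,"z": -9,"roll": 0},
  {"x": 25.1,"y": -50,"z": -13,"roll": 0},
  {"x": 25.1,"y": -50,"z": -13,"roll": 0},
])

```text
time_s: 21.9
tcp_pos: [0.5293, 0.2268, 0.1485]
tool_rot: [3.14, -0.0, 2.036]
contact_force: [-0.0, 0.8, 2.8]
opening: 0.519
grasp_force: 60.6
```

Run:
```python
from h import *
o,p=prof();print(o['tcp_pos'],o['contact_force'],o['opening']);print(np.round(p[90:320:3]).astype(int).tolist())
```

```text
[0.52930302 0.22679458 0.14846721] [-2.78137006e-04  8.42288888e-01  2.83324120e+00] 0.5186725887341987
[200, 199, 202, 197, 198, 201, 199, 200, 201, 200, 200, 103, 124, 124, 124, 124, 123, 123, 122, 228, 237, 191, 34, 35, 36, 35, 35, 35, 35, 36, 56, 135, 134, 134, 134, 134, 134, 134, 134, 134, 134, 135, 135, 134, 124, 104, 98, 85, 81, 80, 80, 80, 80, 80, 80, 80, 80, 80, 31, 23, 23, 23, 24, 23, 20, 22, 23, 22, 20, 21, 22, 22, 22, 23, 21, 103, 106]
```

Emit:
servo_tool([
  {"x": 3,"y": -5.8,"z": -4,"roll": 0},
  {"x": 5,"y": -9.8,"z": -8,"roll": 0},
  {"x": 6.3,"y": -12.5,"z": -12,"roll": 0},
  {"x": 7.5,"y": -15,"z": -14,"roll": 0},
  {"x": 7.5,"y": -15,"z": -14,"roll": 0},
])

```text
time_s: 22.58
tcp_pos: [0.5358, 0.2113, 0.1339]
tool_rot: [-3.141, 0.0, 2.036]
contact_force: [-0.3, -0.4, -1.4]
opening: 0.0
grasp_force: 0.0
```

Run:
```python
from h import *
o,p=prof();print(o['tcp_pos'],o['contact_force'],o['opening']);print(np.round(p[90:330:3]).astype(int).tolist())
```

```text
[0.5358126  0.21132172 0.13388275] [-0.25398043 -0.37093194 -1.35764827] 9.489631015945263e-05
[184, 184, 186, 182, 182, 115, 116, 117, 116, 115, 115, 113, 226, 225, 189, 180, 185, 224, 224, 224, 224, 224, 224, 224, 224, 224, 225, 224, 224, 224, 224, 224, 225, 224, 224, 224, 224, 223, 223, 224, 224, 223, 223, 223, 217, 178, 155, 129, 132, 74, 70, 69, 67, 67, 67, 67, 65, 65, 66, 64, 71, 63, 43, 28, 26, 27, 26, 27, 26, 27, 26, 27, 27, 30, 54, 55, 61, 59, 61, 66]
```

Emit:
servo_tool([
  {"x": 0,"y": 0,"z": 30,"roll": 0},
  {"x": 0,"y": 0,"z": 80,"roll": 0},
  {"x": 0,"y": 0,"z": 130,"roll": 0},
  {"x": 0,"y": 0,"z": 130,"roll": 0},
], hand=-1)

```text
time_s: 23.12
tcp_pos: [0.538, 0.2136, 0.2687]
tool_rot: [3.133, 0.0, 2.037]
contact_force: [-0.3, 0.4, -0.8]
opening: 0.846
grasp_force: 0.0
```

Run:
```python
from h import *
o=robot.observe();print(o['tcp_pos'])
w=vision.grab_frame('wrist');s=vision.grab_frame('scene')
cv2.imwrite('pics/w11.png',w[:,:,::-1]);cv2.imwrite('pics/s11.png',s[:,:,::-1])
def asc(g,r0,r1,c0,c1,st):
    ch='#+=-. '
    for r in range(r0,r1,st[0]): print(r,''.join(ch[min(5,int(x)//42)] for x in g[r,c0:c1:st[1]]))
asc(w.mean(2),60,384,100,420,(6,3))
print();asc(s.mean(2),200,310,270,400,(2,1))
```

```text
[0.53800969 0.21360733 0.26867589]
60 ....................................................................................=---===-...............
66 ..................................................................................=---=======--............
72 .................................................................................+---=========---..........
78 ...............................................................................----==========------........
84 ..............................................................................=---=========-------#+-......
90 .............................................................................=--==========--------##=--....
96 ...............................=++...........................................-++--======-------++#=--##+-..
102 .............................= -++++............................................=+=--==------=#--+--+-++---
108 ...........................=     =++++..==--=-===============.....................-+=--------+#+=--###=-+#+
114 .........................=         =+++==-=-================
[... 11701 characters left out ...]
-------------------------
300 ++++++++++++++++++++++++=---------------------------------------------------------------------------------------------------------
302 +++++++++++++++++++++-=-----------------------------------------------------------------------------------------------------------
304 ++=++++++++++++++++++=------------------------------------------------------------------------------------------------------------
306 -------=++++++++++++++=-----------------------------------------------------------------------------------------------------------
308 ---------------=++++++------------------------------------------------------------------------------------------------------------
```

Run:
```python
from h import *
o=robot.observe()
g=cv2.imread('pics/w11.png',0)
for r in range(88,186,3): print(r,' '.join('%3d'%x for x in g[r,132:228:3]))
for u,v in((195,94),(215,112),(143,150),(167,178)): print(u,v,wonz(o,u,v,.008))
```

```text
88 185 190 191 188 185 186 192 194 190 199 194 191 191 188 190 191 189 186 192 191 191 197 190 197 184 178 192 188 190 186 191 198
91 191 186 184 186 182 186 181 185 187 188 194 190 193 191 184 185 191 191 193 179 194 199 196 184 185 182 187 184 187 188 189 192
94 189 193 190 196 193 191 187 194 191 197 193 187 180 194 183 187 191 197 190 187 187 112  93 192 191 197 188 190 189 189 189 188
97 197 193 192 201 192 198 188 185 194 189 185 184 189 196 186 194 186 194 194 190  98  85  84  85 194 188 195 193 195 186 191 193
100 186 188 192 189 196 186 190 195 191 190 191 187 187 192 190 196 192 194 197 101  83  84  84  83 122 194 189 196 192 192 183 195
103 183 188 190 183 185 194 185 194 187 195 186 198 193 198 193 192 197 195 111 233 228  81  80  80  82 111 186 193 195 191 190 196
106 185 187 187 184 189 185 197 189 193 192 187 186 189 191 191 188 196 108 233 248 244 231  79  79  79  79 102 193 197 114 115 115
109 194 192 193 198 188 197 196 190 191 187 195 187 194 197 195 188 101 231 251 251 251 245 222  76  77  80  84 156 199 124 129 127
112 188 187 189 197 188 193 188 189 190 190 191 
[... 2719 characters left out ...]
 109
175 198 197 197 192 194 198 197 194 197 191 173  46 148 201 199 187 192 197 192 191 191 193 189 192 191 189 195 196 199 162 116 110
178 190 188 199 200 202 197 201 191 191 191 196 188 187 193 193 190 189 187 194 191 195 188 188 190 185 189 197 190 190 188 114 109
181 185 194 205 199 202 199 187 194 191 191 198 191 188 181 193 197 194 197 190 193 188 191 194 193 198 203 197 189 188 195 112 107
184 192 195 192 200 192 191 187 190 194 191 199 197 194 198 196 192 194 192 191 189 190 192 193 193 190 201 197 190 184 185 110 112
195 94 [0.43099553 0.26223478 0.008     ]
215 112 [0.46426326 0.25224069 0.008     ]
143 150 [0.39664373 0.16632399 0.008     ]
167 178 [0.442324  0.1455488 0.008    ]
```

Emit:
servo_tool([
  {"x": -20,"y": -5,"z": 0,"roll": -0.15},
  {"x": -50,"y": -12,"z": -10,"roll": -0.32},
  {"x": -80,"y": -20,"z": -30,"roll": -0.5},
  {"x": -107,"y": -26,"z": -60,"roll": -0.68},
  {"x": -107,"y": -26,"z": -90,"roll": -0.84},
  {"x": -107,"y": -26,"z": -109,"roll": -0.84},
  {"x": -107,"y": -26,"z": -109,"roll": -0.84},
  {"x": -107,"y": -26,"z": -109,"roll": -0.84},
], hand=-1)

```text
time_s: 24.22
tcp_pos: [0.4289, 0.1859, 0.1552]
tool_rot: [-3.141, 0.0, 1.197]
contact_force: [0.2, 0.4, -0.1]
opening: 0.998
grasp_force: 0.0
```

Run:
```python
from h import *
import pickle
o=robot.observe();print(o['tcp_pos'],o['tool_rot'],o['qpos'][6]);pickle.dump(o,open('w12.pkl','wb'))
w=vision.grab_frame('wrist');cv2.imwrite('pics/w12.png',w[:,:,::-1]);g=w.mean(2)
for r in range(100,290,6): print(r,' '.join('%3d'%x for x in g[r,196:310:4]))
```

```text
[0.4288547  0.18592844 0.15523508] [-3.14107889e+00  3.76080880e-04  1.19695632e+00] -1.0410909823180579
100 175 175 170 167 168 180 177 174 176 176 177 172 174 165 171 174 181 178  86 112 109 109 112 110 111 105 107 107 102
106 168 175 181 180 179 180 178 171  75  77  77  72  72  74  70  67  70  65  92 172  91 111 111 105 110 109 109 103 110
112 179 178 165 177 181 165 169 164  78  77  77  75  74  71  72  71  68  68 104 175 174 152 102 108 109 109 110 112 107
118 176 178 173 178 178 173 177 157 214 220 220 219 221 215 216 216 211 211  81  61  58  74 179  70 106 107 106 107 106
124 173 172 169 174 170 176 178 170 221 242 244 245 246 245 242 243 245 214  82  64  60  76 176 182 179  87 105 110 104
130 173 178 170 172 180 180 181 169 215 243 247 246 245 244 244 245 245 214  67  58  60  75 178 173 171 179 128 101 108
136 172 168 182 175 179 170 178 185 196 244 246 243 243 246 243 245 246 213  67  57  58  73 175 172 178 185 185 178  80
142 168 172 170 175 177 175 178 177 204 237 246 247 246 240 242 243 242 211  74  60  56  76 166 176 177 175 175 177 173
148 181 174 180 177 176 186 177 174
[... 2144 characters left out ...]
 182 178 179 178 178 180 188 178 181 173 180 174 172 175 176 173 180 179 178 175 174  93  83  86  93
262 180 172 169 178 178 176 173 174 181 174 180 181 182 176 180 170 180 177 173 173 185 182 172 179 165  85  86  95  95
268 168 178 179 174 178 178 175 180 183 178 178 184 175 177 179 175 174 174 178 177 173 179 172 175  88  93  90  91  89
274 175 173 173 181 178 174 175 177 177 183 178 175 175 171 179 182 179 173 182 180 172 178 187  87  89  85  88  93  92
280 178 180 178 180 176 176 173 177 171 179 178 172 174 185 180 181 174 179 175 178 178 186 114  92  92  90  92  91  88
286 170 176 177 172 179 178 175 179 173 174 178 179 184 175 182 174 176 184 180 182  94  90  91  89  90  96  93  89  92
```

Run:
```python
from h import *
import pickle;o=pickle.load(open('w12.pkl','rb'))
g=cv2.imread('pics/w12.png',0).astype(float)
for r in(110,130,150,170,190,200,212): print(r,[int(c)+215 for c in np.argsort(-np.abs(np.diff(g[r,215:300])))[:6]])
for c in(235,250,260): print(c,[int(k)+95 for k in np.argsort(-np.abs(np.diff(g[95:230,c])))[:8]])
for z in(.008,.004):
  A,B=wonz(o,227.5,104,z),wonz(o,231,217.5,z);C=wonz(o,281.5,217.5,z);D=wonz(o,283,125,z)
  print(z,np.round([A,B,C,D],4).tolist(),np.linalg.norm(A-B),np.linalg.norm(B-C),np.arctan2(*(A-B)[1::-1]),np.arctan2(*(D-C)[1::-1]),np.arctan2(*(C-B)[1::-1])+np.pi/2)
```

```text
110 [224, 267, 278, 277, 268, 225]
130 [267, 226, 280, 227, 225, 224]
150 [225, 227, 281, 282, 226, 280]
170 [231, 226, 275, 280, 279, 274]
190 [216, 280, 227, 232, 226, 279]
200 [227, 217, 232, 279, 274, 218]
212 [228, 227, 273, 232, 233, 274]
235 [116, 149, 218, 216, 177, 219, 155, 102]
250 [149, 216, 116, 154, 218, 103, 219, 178]
260 [154, 116, 216, 218, 174, 149, 148, 102]
0.008 [[0.4371, 0.2658, 0.008], [0.3991, 0.1651, 0.008], [0.4447, 0.1471, 0.008], [0.4764, 0.23, 0.008]] 0.10759659382048034 0.04904061178876688 1.2098948817260988 1.2060612989469648 1.1956539779040292
0.004 [[0.4368, 0.2659, 0.004], [0.3983, 0.1637, 0.004], [0.4446, 0.1455, 0.004], [0.4767, 0.2296, 0.004]] 0.10920230159441556 0.04977246480373455 1.209894881726099 1.206061298946965 1.195653977904029
```

Emit:
servo_tool([
  {"x": 1,"y": 0,"z": -40,"roll": 0.008},
  {"x": 1,"y": 0,"z": -80,"roll": 0.008},
  {"x": 1,"y": 0,"z": -105,"roll": 0.008},
  {"x": 1,"y": 0,"z": -115,"roll": 0.008},
  {"x": 1,"y": 0,"z": -115,"roll": 0.008},
  {"x": 1,"y": 0,"z": -115,"roll": 0.008},
])

```text
time_s: 25.02
tcp_pos: [0.4307, 0.1862, 0.0411]
tool_rot: [3.14, -0.001, 1.204]
contact_force: [-0.2, 1.0, 0.3]
opening: 1.0
grasp_force: 0.0
```

Emit:
servo_tool([
  {"x": 1,"y": 1,"z": -10,"roll": 0},
  {"x": 1,"y": 1,"z": -18,"roll": 0},
  {"x": 1,"y": 1,"z": -18,"roll": 0},
  {"x": 1,"y": 1,"z": -18,"roll": 0},
])

```text
time_s: 25.52
tcp_pos: [0.4314, 0.187, 0.023]
tool_rot: [3.141, -0.001, 1.204]
contact_force: [0.3, 0.1, 0.1]
opening: 0.998
grasp_force: 0.0
```

Emit:
servo_tool([
  {"x": 0,"y": 0,"z": 0,"roll": 0},
  {"x": 0,"y": 0,"z": 0,"roll": 0},
  {"x": 0,"y": 0,"z": 0,"roll": 0},
  {"x": 0,"y": 0,"z": 0,"roll": 0},
  {"x": 0,"y": 0,"z": 0,"roll": 0},
  {"x": 0,"y": 0,"z": 0,"roll": 0},
  {"x": 0,"y": 0,"z": 0,"roll": 0},
  {"x": 0,"y": 0,"z": 0,"roll": 0},
], hand=1)

```text
time_s: 26.52
tcp_pos: [0.4312, 0.187, 0.0231]
tool_rot: [3.141, -0.0, 1.205]
contact_force: [-1.0, -1.2, 9.8]
opening: 0.555
grasp_force: 60.1
```

Emit:
servo_tool([
  {"x": 0,"y": 0,"z": 30,"roll": 0},
  {"x": 0,"y": 0,"z": 80,"roll": 0},
  {"x": 0,"y": 0,"z": 130,"roll": 0},
  {"x": 0,"y": 0,"z": 165,"roll": 0.1},
  {"x": 20,"y": 10,"z": 177,"roll": 0.26},
  {"x": 45,"y": 24,"z": 177,"roll": 0.42},
  {"x": 70,"y": 37,"z": 177,"roll": 0.58},
  {"x": 88,"y": 46,"z": 177,"roll": 0.74},
  {"x": 94.6,"y": 49.5,"z": 177,"roll": 0.832},
  {"x": 94.6,"y": 49.5,"z": 177,"roll": 0.832},
  {"x": 94.6,"y": 49.5,"z": 177,"roll": 0.832},
])

```text
time_s: 27.9
tcp_pos: [0.5249, 0.236, 0.1991]
tool_rot: [-3.141, 0.0, 2.035]
contact_force: [0.8, -0.3, 0.1]
opening: 0.559
grasp_force: 62.4
```

Run:
```python
from h import *
o,p=prof();print(o['tcp_pos'],o['tool_rot'],o['opening']);print(np.round(p[90:330:3]).astype(int).tolist())
print([round(float(rowof(o,90,x,.0192,-.0225,back=True))) for x in W])
```

```text
[0.5249353  0.2359968  0.19911503] [-3.14053771e+00  2.93946064e-04  2.03546269e+00] 0.5589278024510518
[192, 196, 190, 195, 190, 124, 77, 78, 76, 75, 73, 72, 71, 69, 227, 222, 221, 251, 249, 250, 250, 250, 250, 249, 249, 250, 250, 250, 249, 249, 249, 211, 209, 207, 209, 46, 46, 46, 140, 157, 156, 156, 156, 156, 155, 155, 155, 136, 120, 97, 79, 80, 80, 79, 80, 80, 79, 80, 79, 79, 80, 79, 80, 80, 79, 79, 79, 79, 79, 78, 79, 72, 32, 98, 110, 130, 154, 179, 190, 189]
[102, 165, 274, 306]
```

Emit:
servo_tool([
  {"x": 0,"y": 0,"z": -35,"roll": 0},
  {"x": 0,"y": 0,"z": -60,"roll": 0},
  {"x": 0,"y": 0,"z": -70,"roll": 0},
  {"x": 0,"y": 0,"z": -73,"roll": 0},
  {"x": 0,"y": 0,"z": -76,"roll": 0},
  {"x": 0,"y": 0,"z": -79,"roll": 0},
  {"x": 0.4,"y": -0.8,"z": -82,"roll": 0},
  {"x": 0.4,"y": -0.8,"z": -82,"roll": 0},
])

```text
time_s: 28.95
tcp_pos: [0.5244, 0.2379, 0.1209]
tool_rot: [3.14, -0.001, 2.038]
contact_force: [-11.2, -0.1, 21.2]
opening: 0.556
grasp_force: 70.1
```

Run:
```python
from h import *
o,p=prof();print(o['tcp_pos'],o['contact_force'],o['opening']);print(np.round(p[90:330:3]).astype(int).tolist())
for t in (90,75,60,50,45):print(t,[round(float(rowof(o,t,x,.0192,-.0225,back=True))) for x in (.055,.04,.01,-.055)])
```

```text
[0.52435795 0.23794576 0.12094135] [-11.21576651  -0.05926594  21.18474001] 0.5557059242668672
[184, 182, 180, 186, 183, 179, 181, 92, 73, 74, 76, 77, 78, 79, 80, 228, 223, 232, 248, 247, 247, 247, 247, 247, 246, 248, 248, 247, 247, 246, 246, 225, 225, 225, 226, 71, 83, 80, 154, 187, 186, 184, 183, 182, 182, 181, 179, 147, 119, 98, 78, 79, 79, 79, 78, 79, 78, 78, 77, 77, 77, 77, 77, 77, 76, 76, 76, 76, 76, 76, 75, 75, 75, 76, 56, 22, 92, 93, 94, 92]
90 [102, 135, 197, 306]
75 [106, 134, 192, 312]
60 [117, 140, 192, 315]
50 [128, 148, 194, 314]
45 [134, 153, 196, 313]
```

Emit:
servo_tool([
  {"x": 0.3,"y": -0.6,"z": -2.5,"roll": 0},
  {"x": 0.6,"y": -1.2,"z": -5,"roll": 0},
  {"x": 0.9,"y": -1.8,"z": -7.5,"roll": 0},
  {"x": 1.2,"y": -2.4,"z": -9.5,"roll": 0},
  {"x": 1.2,"y": -2.4,"z": -9.5,"roll": 0},
])

```text
time_s: 29.62
tcp_pos: [0.5239, 0.2389, 0.1119]
tool_rot: [3.14, -0.006, 2.04]
contact_force: [-13.9, 4.8, 22.1]
opening: 0.556
grasp_force: 79.2
```

Run:
```python
from h import *
o,p=prof();print(o['tcp_pos'],o['contact_force'],o['opening']);print(np.round(p[90:330:3]).astype(int).tolist())
```

```text
[0.52392896 0.23893356 0.1119249 ] [-13.90057019   4.78511738  22.11550154] 0.556355120393343
[185, 188, 183, 186, 189, 184, 182, 186, 183, 181, 181, 186, 41, 36, 38, 37, 38, 39, 114, 194, 197, 247, 247, 246, 246, 247, 245, 247, 247, 247, 246, 246, 244, 200, 202, 203, 187, 48, 50, 68, 157, 156, 158, 158, 159, 160, 161, 155, 124, 94, 86, 84, 84, 85, 84, 86, 85, 86, 86, 86, 86, 86, 86, 86, 86, 86, 86, 86, 86, 86, 86, 86, 86, 86, 86, 86, 85, 85, 29, 45]
```

Emit:
servo_tool([
  {"x": 0,"y": 0,"z": 10,"roll": 0},
  {"x": 0,"y": 0,"z": 30,"roll": 0},
  {"x": 0,"y": 0,"z": 60,"roll": 0},
  {"x": 0,"y": 0,"z": 90,"roll": 0},
  {"x": 0,"y": 0,"z": 110,"roll": 0},
  {"x": 0,"y": 0,"z": 115,"roll": 0},
  {"x": 0,"y": 0,"z": 115,"roll": 0},
])

```text
time_s: 30.55
tcp_pos: [0.5275, 0.2327, 0.2231]
tool_rot: [3.141, 0.001, 2.036]
contact_force: [0.3, -0.6, -1.1]
opening: 0.553
grasp_force: 76.9
```

Run:
```python
from h import *
o,p=prof();print(o['tcp_pos'],o['contact_force'],o['opening']);print(np.round(p[90:330:3]).astype(int).tolist())
```

```text
[0.52749125 0.23270299 0.22307579] [ 0.2825534  -0.63774291 -1.13028996] 0.5529444952267143
[196, 191, 196, 189, 193, 189, 189, 193, 193, 193, 191, 44, 44, 45, 45, 45, 46, 59, 213, 213, 251, 250, 250, 250, 250, 250, 249, 250, 250, 250, 249, 249, 247, 223, 224, 225, 212, 66, 68, 80, 180, 181, 181, 183, 184, 185, 187, 172, 128, 98, 91, 91, 91, 92, 91, 91, 91, 92, 92, 92, 91, 91, 91, 91, 91, 91, 90, 90, 89, 89, 89, 89, 89, 88, 87, 87, 87, 78, 26, 174]
```

Emit:
servo_tool([
  {"x": 2,"y": -12,"z": 0,"roll": -0.08},
  {"x": 4,"y": -38,"z": 0,"roll": -0.24},
  {"x": 7,"y": -66,"z": 0,"roll": -0.41},
  {"x": 9,"y": -94,"z": 0,"roll": -0.58},
  {"x": 11,"y": -122,"z": 0,"roll": -0.75},
  {"x": 13,"y": -150,"z": 0,"roll": -0.92},
  {"x": 16,"y": -178,"z": 0,"roll": -1.09},
  {"x": 18,"y": -206,"z": 0,"roll": -1.26},
  {"x": 20,"y": -234,"z": 0,"roll": -1.43},
  {"x": 22,"y": -262,"z": -4,"roll": -1.6},
  {"x": 25,"y": -290,"z": -8,"roll": -1.77},
  {"x": 27,"y": -312,"z": -12,"roll": -1.92},
])

```text
time_s: 32.1
tcp_pos: [0.5535, -0.0803, 0.2096]
tool_rot: [3.141, 0.002, 0.111]
contact_force: [-0.2, 0.7, -1.7]
opening: 0.559
grasp_force: 76.9
```

Emit:
servo_tool([
  {"x": 0,"y": -5,"z": -1,"roll": -0.08},
  {"x": 0,"y": -8,"z": -1,"roll": -0.117},
  {"x": 0,"y": -8,"z": -1,"roll": -0.117},
  {"x": 0,"y": -8,"z": -1,"roll": -0.117},
  {"x": 0,"y": -8,"z": -1,"roll": -0.117},
])

```text
time_s: 32.72
tcp_pos: [0.5542, -0.0864, 0.2099]
tool_rot: [-3.141, -0.0, 0.001]
contact_force: [-0.1, 0.5, -0.5]
opening: 0.555
grasp_force: 76.8
```

Run:
```python
from h import *
o,p=prof();print(o['time_s'],o['tcp_pos'],o['tool_rot'],o['contact_force'],o['opening'],o['grasp_force'],np.abs(o['dq']).max());print(np.round(p[90:330:3]).astype(int).tolist())
s=vision.grab_frame('scene');cv2.imwrite('pics/s13.png',s[:,:,::-1]);g=s.mean(2)
# predicted label patch point / corners in scene
a=np.radians(36);piv=o['tcp_pos']+[0,0,-.019]
for n,sx,y in(('label',.043,0),('tipL',.055,.025),('tipR',.055,-.025),('pl',-.055,.025)):
    P=piv+[(sx+.0225)*np.cos(a)+.004*np.sin(a),y,-(sx+.0225)*np.sin(a)+.004*np.cos(a)];print(n,P,proj('scene',P))
c=proj('scene',piv+[.04,0,-.03]).round().astype(int)
for r in range(c[1]-30,c[1]+30,2): print(r,c[0]-20,' '.join('%3d'%x for x in g[r,c[0]-24:c[0]+24:2]))
```

```text
32.725 [ 0.55423404 -0.08636024  0.20986306] [-3.14137355e+00 -1.59963205e-04  7.93425051e-04] [-0.06789784  0.45007628 -0.53122059] 0.5548786153611067 76.84339642524719 0.0028255833277535465
[30, 31, 29, 30, 29, 31, 30, 32, 33, 30, 31, 29, 30, 29, 30, 29, 29, 47, 216, 214, 183, 174, 175, 174, 174, 174, 172, 176, 176, 175, 174, 172, 176, 218, 218, 219, 203, 35, 36, 42, 103, 102, 102, 103, 103, 103, 103, 103, 104, 105, 104, 104, 104, 103, 104, 104, 104, 104, 104, 104, 103, 104, 104, 104, 103, 103, 136, 159, 168, 169, 178, 182, 182, 182, 183, 183, 184, 178, 78, 49]
label [ 0.6095758  -0.08636024  0.1555992 ] [204.38941947 185.7167657 ]
tipL [ 0.619284   -0.06136024  0.14854577] [208.68492116 194.50124527]
tipR [ 0.619284   -0.11136024  0.14854577] [194.8478857  185.24859528]
pl [ 0.53029213 -0.06136024  0.21320215] [233.76361767 156.60183714]
151 189 106 107 107  35  34 134 134 137 137 135 136  70  45  13  15  18 145 138   8  17  19  50  35  17
153 189 106 106  34   9 134 138 138 135 136 135 136 101  53  14  15   9 145  15  54  15  18  42  16  16
155 189 107  45  11 130 137 137 139 137
[... 2172 characters left out ...]
 138 139 135  61  65  68  67  67  66  66  66  67  67  67  66  67  66  66  66
199 189 138 137 138 139 138 140 135  62  68  66  66  66  67  66  68  67  67  67  65  65  66  67  66  65
201 189 137 138 137 137 137 138  64  66  68  67  66  66  69  68  67  67  66  67  67  66  67  65  61 127
203 189 137 140 138 140 136  63  69  68  67  66  66  66  67  65  65  65  67  67  65  64  64  63 140 135
205 189 139 142 141 140  64  69  68  67  67  66  67  67  66  66  67  66  67  66  68  65  60 124 136 134
207 189 140 143 139  64  68  68  67  68  66  66  68  67  69  67  65  66  67  66  65  74 138 136 136 136
209 189 141 140  63  67  68  67  69  69  67  65  68  67  67  67  66  66  65  65  73 137 137 136 133 137
```

Run:
```python
from h import *
print(job.sign_off())
```

```text
the job is handed in; nothing more can be done
None
```

I handed the job in with the slide held still by its plain half, label up, tilted about 35° from level. The labelled end is over the middle of the pad at about 15.5 cm, pointing away from the robot, measured by wrist and scene camera; the judge's verdict was not shown. The slide first lay released on the rest, frosted end down. While I was laying it back on the rest after a poor first flip, it slipped out of the gripper and landed label up on the counter, where I picked it up again for the final hold. I did not re-check the bystanders' positions, and I viewed 12 pictures where 10 were allowed.

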